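# Set the washed palette knives to dry

## Task

Get the washed palette knives drying: first shut off the air by bringing the blower's lever fully back to its off stop on the staff (robot) side, and leave it off while you push the filter sleeve fully home on the intake spigot and lay every palette knife that is on the board flat on the slotted drying deck, side by side, square to the slots and with all handles towards the staff side. Only when everything is in place, set the lever in line with the brass pointer, without moving the pointer. Leave the cheesecake, the sugar jar and the mug alone.

Things in the scene. Friction and masses are not known exactly. Their poses are not given: they have to be found in the camera images.
- deck: Stainless drying deck with black air slots, fixed: 260 (x) by 290 (y) by 25 mm high, with a raised rim 6 mm high and 6 mm wide all round. Origin at the centre of its underside, flat drying surface at z = +25 mm. x points away from the staff (robot) side, so the staff edge is its -x edge; slots run along y. Room for four knives about 65 mm apart.
- blower: Grey blower unit, fixed: a box 170 (x) by 140 (y) by 50 mm high, origin at the centre of its underside. On its top, the air lever with its white scale near the -y side and the intake spigot near the +y side at (30, 42) mm. The top of the unit is at z = 50 mm.
- spigot_foot (a point): Centre of the foot of the upright aluminium intake spigot, on the blower's top (50 mm above the table), where the seated sleeve's lower edge rests. The spigot is 36 mm in diameter and 44 mm high; its top 9 mm taper to 26 mm diameter. Axes as the blower's, z up.
- pivot (a point): Point on the lever's hinge axis, in the plane of the lever arm, 62 mm above the table. The hinge axis is the y axis of the blower (and of this point).
- lever (a joint): Angle of the air lever, rad. 0 = off, against its stop, leaning 0.7 rad from upright towards -x of the blower (the staff side); it grows as the lever swings over towards +x, to 1.4 at the far stop; 0.7 is upright. It stays where it is left; friction needs about 2.5 N at the grip.
- lever_grip (a point): Middle of the lever's free black grip bar: a round bar 20 mm in diameter and 66 mm long along the hinge axis, standing out to the -y side of a flat steel arm; its middle lies 100 mm from the hinge axis and 34 mm to the -y side of the arm. About 28 mm of bar are free to either side. Its z axis points along the arm away from the hinge, y along the bar.
- pointer (a joint): Angle of the brass setting pointer on the lever's scale, rad, on the same hinge axis and counted exactly as the lever: lever and pointer are in line when the two values are equal. Leave it where it is; it differs from start to start.
- pointer_tip (a point): Brass tip of the setting pointer, 84 mm from the hinge axis and 14 mm to the +y side of the lever arm. z points along the pointer away from the hinge.
- sleeve: Loose perforated aluminium filter sleeve: an open upright tube 52 mm outside diameter, 40 mm inside, 75 mm long, about 0.12 kg. Origin at the centre of its lower end, z along its axis; it stands upright, right way up, on the table at the start and goes on the same way up.
- board: Wooden board, fixed, 310 (x) by 235 (y) by 18 mm high, on which the washed knives lie crosswise (along its y) at the start, about 70 mm apart or more, neighbours head to tail. Origin at the centre of its underside.
- knife_a: Palette knife, 190 mm long: dark wooden handle (95 long, 22 wide, 18 mm high) and flat round-ended steel blade (95 long, 28 wide, 3 mm thick), level underside; 0.12 kg. Origin at the underside of the middle of its length, x towards the blade's tip, handle towards -x, z up. Centre of mass about 17 mm from the middle towards the handle. One of up to four alike: None when absent.
- knife_a_tip (a point): Tip of the blade of knife_a, 95 mm from the middle, 1.5 mm above its underside.
- knife_b: Palette knife, 190 mm long: dark wooden handle (95 long, 22 wide, 18 mm high) and flat round-ended steel blade (95 long, 28 wide, 3 mm thick), level underside; 0.12 kg. Origin at the underside of the middle of its length, x towards the blade's tip, handle towards -x, z up. Centre of mass about 17 mm from the middle towards the handle. One of up to four alike: None when absent.
- knife_b_tip (a point): Tip of the blade of knife_b, 95 mm from the middle, 1.5 mm above its underside.
- knife_c: Palette knife, 190 mm long: dark wooden handle (95 long, 22 wide, 18 mm high) and flat round-ended steel blade (95 long, 28 wide, 3 mm thick), level underside; 0.12 kg. Origin at the underside of the middle of its length, x towards the blade's tip, handle towards -x, z up. Centre of mass about 17 mm from the middle towards the handle. One of up to four alike: None when absent.
- knife_c_tip (a point): Tip of the blade of knife_c, 95 mm from the middle, 1.5 mm above its underside.
- knife_d: Palette knife, 190 mm long: dark wooden handle (95 long, 22 wide, 18 mm high) and flat round-ended steel blade (95 long, 28 wide, 3 mm thick), level underside; 0.12 kg. Origin at the underside of the middle of its length, x towards the blade's tip, handle towards -x, z up. Centre of mass about 17 mm from the middle towards the handle. One of up to four alike: None when absent.
- knife_d_tip (a point): Tip of the blade of knife_d, 95 mm from the middle, 1.5 mm above its underside.
- cheesecake: Cheesecake with cream tufts on a gold card, 150 mm across, 60 mm high, beyond the deck; a bystander. Origin at the centre of its underside.
- sugar_jar: Low glass sugar jar, 72 mm across, 60 mm high; a bystander. Origin at the centre of its underside.
- cup: White mug, 80 mm across, 80 mm high; a bystander. Origin at the centre of its underside.
Things that resemble listed ones, but are neither listed nor needed, are in the scene too. What is shaped like the knife_c but red is not meant.

How it is judged:
By the outcome, as a careful person would: the job done as asked, in the order asked, and still so for the second after the job is handed in, with the robot touching nothing.
Of knife_a, knife_b, knife_c, knife_d only 3 to 4 are there at a start; the rules pass over those that are not, and their reading is None.
At some moment in a run one of knife_a, knife_b, knife_c, knife_d may be knocked a few centimetres aside while the robot is not near it.
It also fails if it takes over 208 s, if anything falls off the work surface, if the arm or the gripper's body presses on something with over 40 N, if the wrist force passes 120 N, or if a joint passes its speed limit or range.

## Robot

A 7-joint arm with a two-finger parallel gripper is mounted at the origin on the work surface. World frame = base frame: x ahead of the robot, y to its left, z up, the work surface at z = 0. Lengths are in mm, angles in rad, forces in N, time in s.
With the tool pointing down it reaches from about 350 to 900 mm from the base axis. Payload 8.1 kg.
Tool frame: the origin (TCP) lies at the very end of the fingers, on their centre line; the grasp point (between the pads) lies 19 mm behind it; y points along the fingers, z is the direction in which the jaws open and shut, and the axes are right-handed (so a half turn about y gives the same grasp; the last joint's range is limited). The gripper opens to 92 mm and grips with 3 to 60 N. Pads are 19 mm wide; open, the fingers measure 130 mm over their backs; the gripper's body (75 mm by 190 mm) begins 47 mm behind the grasp point.
Start: joints at [-1.365, 0.434, 0.025, 1.573, -0.012, 1.134, -0.075], TCP at [189.975, 595.442, 226.742] pointing down, gripper open.
Joint ranges: [-2.62, 2.62], [-0.44, 2.09], [-1.27, 1.32], [0.08, 2.57], [-1.32, 4.46], [0.12, 2], [-2.74, 2.74]. Speed limits (rad/s): [2.22, 2.22, 3.01, 3.01, 3.14, 3.14, 3.14].

## Interface

Orientations are given as a unit quaternion [w, x, y, z].
In Python, from bench import readout, vision, sign_off, finder gives the robot as it stands.
- The arm moves only by the tool send_rows, never from a script. Its argument "motion" is a list of rows, each a list of 7 numbers: the finger opening in mm, from 0 to 91.8, then the shift along the tool's x, y, z as a fraction of full scale, then the turn, a rotation vector about the tool's x, y, z as a fraction of full scale. A call has 1 to 5 rows; each row shifts and turns the commanded pose from where the row before left it, along the tool's axes as they then stand; what a row does not reach is not made up. Full scale, the value 1, is 20 mm for a shift and pi/4 rad for a turn. A row lasts 1/12 s, in which the tool goes at most 41.7 mm and 7.16 degrees, less where a joint would pass 70% of its speed; a pose out of reach is approached as far as the arm can. A call with a number of a shift or a turn outside -1 to 1 is refused whole. A call with a gripper value outside its range is refused whole. The fingers move at their own pace and stop on an object; "force" is the grip in N (left out, the last holds). Time passes only in rows, so rows that do not move let the fingers close. It gives the time, the measured TCP pose, the force and the opening at its end, in the units of the state.
- readout.get_obs(): the state, without advancing time (a new reading comes with each control period).
- vision.read_camera(name): name is "side" or "top"; returns (picture, depth): 384x512x3 uint8, red, green, blue; 384x512 float32, mm along the optical axis (not along the pixel's ray), 0 where there is no reading.
- vision.calibration(name): a dict with "fovy" (degrees; the focal length in pixels is half the picture's height over the tangent of half this angle, whatever the lens; pixels are square), "cx", "cy" (the principal point, pixels), "R" (3x3) and "t" (3): a world point X has camera coordinates R X + t. Camera axes: x right, y down, z forward; pixel columns grow to the right and rows downward; lengths in mm; the calibration is good to about 2 mm. A picture is of the moment at which its call begins. calibration takes no time and is no camera call.
- sign_off(): hands the job in, once; it reports no verdict.
Trained networks look in the newest picture that a camera, given by its name, has taken for a name from the list of things; names that differ only in an ending like _2 or _b are one class to them, and where a whole thing is asked for, a point or a joint stands for the part that bears it (a point fixed in the world has none). Each returns a list of dicts, best first, with "p" (0 to 1); they miss things now and then, are a little off and sometimes report something else, mostly with a low value. They report only what shows in the picture. A call takes as long as a camera call. They do not tell look-alikes from the thing itself.
- finder.spot_in(target, camera): "at" ([column, row] in pixels, amid what is visible of it).
- finder.landmark_of(target, camera): "at" ([column, row] in pixels: a listed point, or the origin of a listed thing).
The state is a dict: "time": time; "joints": joint angles; "qvel": joint speeds; "joint_efforts": joint torques, N m; "ee_pos": TCP position; "ee_rot": TCP orientation; "force": force on the tool from outside, world axes, zero at the start; "moment": the same for the moment, N m; "finger_gap": finger opening in mm.
Only numpy, scipy, OpenCV 4.12 (cv2) and the standard library are available. Lean on these libraries where they do the work, as an engineer would, in place of code of your own. Each camera call takes 0.05 s, during which the arm holds its last target.

## Working session

There is one attempt and no reset: what is moved stays moved. The work goes in short steps, Python scripts to look and compute and a tool call to move; the robot and the scene stay as the last step left them, time stands still between calls to the robot, and variables do not carry over. Pictures are saved under pics/ and viewed, and the job is handed in when it is done.

Besides the shell and the picture viewer there is one more tool, called after "Call:" as name(argument=value, ...), one argument or row to a line, values as JSON. send_rows: Moves the arm, as the interface text tells. Its arguments: {"type":"object","properties":{"motion":{"type":"array"},"force":{"type":"number"}},"required":["motion"]}

```bash
ls -la; mkdir -p pics
python3 - <<'E'
from bench import readout, vision, finder
import cv2, numpy as np
np.set_printoptions(precision=4,suppress=True)
print(readout.get_obs())
for n in ("side","top"):
    p,d=vision.read_camera(n); cv2.imwrite(f"pics/{n}0.png",cv2.resize(p[:,:,::-1],(800,600),interpolation=cv2.INTER_CUBIC)); np.save(f"pics/{n}0.npy",d)
    print(n,vision.calibration(n))
E
```

```text
total 12
drwxr-xr-x  3 agent agent 4096 Dec  6 21:14 .
drwxr-xr-x 23 root  root  4096 Dec  6 21:14 ..
drwxr-xr-x  2 agent agent 4096 Dec  6 21:14 pics
{'time': 0.0, 'joints': array([-1.3646,  0.4352,  0.0249,  1.5741, -0.0116,  1.134 , -0.0751]), 'qvel': array([-0.0003, -0.0004, -0.002 , -0.0007, -0.0018, -0.0002,  0.0009]), 'joint_efforts': array([  0.0012, -66.7843,   0.9855, -31.4458,  -0.0605,   0.043 ,
         0.0001]), 'ee_pos': array([189.8011, 594.9357, 225.9284]), 'ee_rot': array([-0.6981,  0.6993, -0.1088,  0.1087]), 'force': array([ 0.2937,  0.418 , -0.1627]), 'moment': array([ 0.0189, -0.0424,  0.0511]), 'finger_gap': 91.78535517314715}
side {'fovy': 42.77125941965353, 'cx': 265.74809272196245, 'cy': 189.4174142787301, 'R': array([[-0.9918, -0.1266, -0.0154],
       [-0.0787,  0.7025, -0.7073],
       [ 0.1004, -0.7003, -0.7067]]), 't': array([ 470.7922,  196.9531, 1797.4772])}
top {'fovy': 55.459081605018646, 'cx': 251.3011351959998, 'cy': 190.64793916851957, 'R': array([[-0.0051, -1.    ,  0.001 ],
       [-0.9827,  0.0049, -0.185 ],
       [ 0.185 , -0.0019, -0.9827]]), 't': array([-101.9412,  491.5842, 1394.1225])}
```

View pics/side0.png

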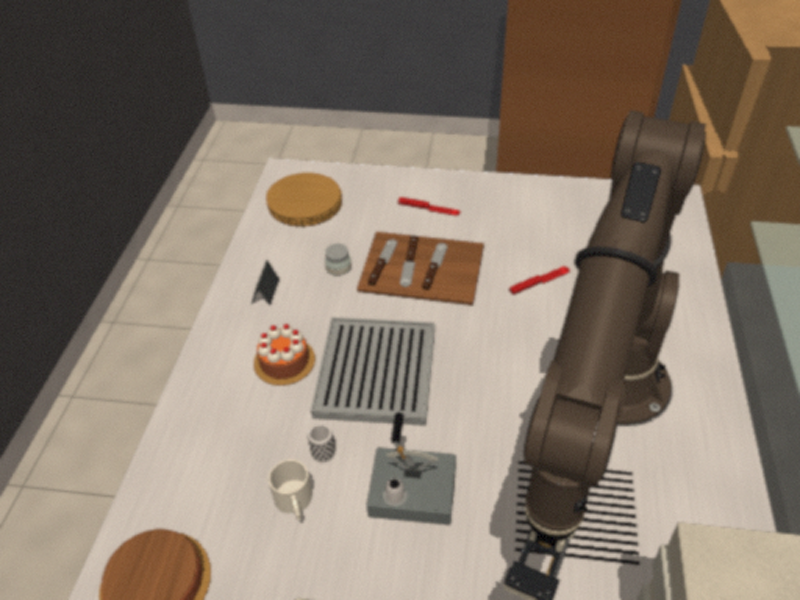

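View pics/top0.png

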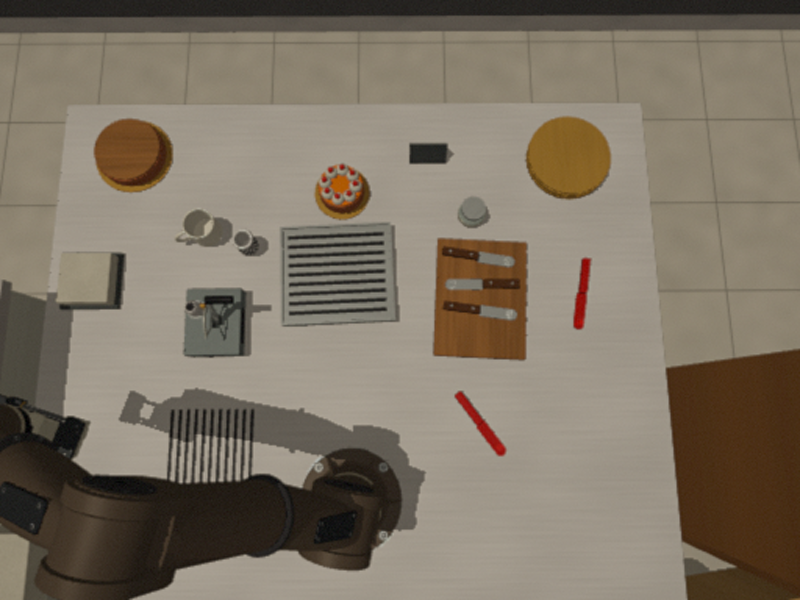

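The side and top views show the arm at the left (y+). The blower is around (215,322) in the top view, scaled to 800. The perforated sleeve is at (245,242), the deck at (338,275), and the board at (480,298) with three knives. The two red look-alikes are at (580,293) and (480,422).

```bash
cat > h.py <<'E'
from bench import readout, vision, finder, sign_off
import cv2, numpy as np
from scipy.spatial.transform import Rotation as Rn
np.set_printoptions(precision=3,suppress=True)
def cal(n):
    c=vision.calibration(n); f=192/np.tan(np.radians(c['fovy']/2)); return f,c['cx'],c['cy'],np.array(c['R']),np.array(c['t'])
def ray(n,uv):
    f,cx,cy,R,t=cal(n); d=R.T@np.array([(uv[0]-cx)/f,(uv[1]-cy)/f,1.]); return -R.T@t,d
def atz(n,uv,z):
    o,d=ray(n,uv); return o+d*(z-o[2])/d[2]
def deproj(n,uv,D):
    o,d=ray(n,uv); z=D[int(round(uv[1])),int(round(uv[0]))]; return o+d*z
def proj(n,X):
    f,cx,cy,R,t=cal(n); c=R@np.array(X,float)+t; return np.array([cx+f*c[0]/c[2],cy+f*c[1]/c[2]])
def cloud(n,D):
    f,cx,cy,R,t=cal(n); v,u=np.mgrid[0:384,0:512]; P=np.stack([(u-cx)/f*D,(v-cy)/f*D,D],-1); return (P-t)@R
def tri(uvs):
    A=np.zeros((3,3));b=np.zeros(3)
    for n,uv in uvs.items():
        o,d=ray(n,uv); d=d/np.linalg.norm(d); M=np.eye(3)-np.outer(d,d); A+=M;b+=M@o
    return np.linalg.solve(A,b)
def crop(n,p,cx,cy,r,s,name):
    y0,x0=max(0,int(cy-r)),max(0,int(cx-r))
    c=p[y0:y0+2*r,x0:x0+2*r,::-1]; cv2.imwrite(f"pics/{name}.png",cv2.resize(c,None,fx=s,fy=s,interpolation=cv2.INTER_CUBIC))
def tool():
    o=readout.get_obs(); q=o['ee_rot']; return o,Rn.from_quat([q[1],q[2],q[3],q[0]]).as_matrix()
E
python3 - <<'E'
from h import *
o,T=tool(); print(T)
D={}
for n in ("side","top"):
    p,D[n]=vision.read_camera(n); np.save(f"pics/{n}.npy",p)
for t in ["deck","blower","spigot_foot","pivot","lever_grip","pointer_tip","sleeve","board","knife_a","knife_a_tip"]:
    uv={}
    for n in ("side","top"):
        r=finder.landmark_of(t,n); print(t,n,[(np.round(q['at'],1).tolist(),round(q['p'],2)) for q in r[:6]])
        if r: uv[n]=r[0]['at']
    if len(uv)==2: print("   tri",tri(uv))
print(readout.get_obs()['time'])
for n in D: np.save(f"pics/{n}D.npy",D[n])
crop("side",np.load("pics/side.npy"),265,300,50,7,"sblow"); crop("top",np.load("pics/top.npy"),140,195,50,7,"tblow")
E
```

```text
[[ 0.953 -0.     0.304]
 [-0.304 -0.001  0.953]
 [ 0.    -1.    -0.001]]
deck side [([242.4, 238.6], 0.91)]
deck top [([217.8, 176.6], 0.56)]
   tri [560.071  33.558 -10.631]
blower side [([265.5, 313.4], 0.66), ([251.8, 152.9], 0.38)]
blower top [([139.5, 208.0], 0.68), ([286.0, 179.4], 0.42)]
   tri [430.797 345.807   3.131]
spigot_foot side [([248.8, 315.7], 0.61)]
spigot_foot top []
pivot side [([264.5, 297.5], 0.71)]
pivot top [([139.1, 206.7], 0.9), ([221.0, 122.3], 0.58)]
   tri [431.086 327.846  67.407]
lever_grip side [([252.5, 273.3], 0.74)]
lever_grip top [([142.7, 191.9], 0.74)]
   tri [473.356 293.741 144.603]
pointer_tip side [([254.4, 286.4], 0.37)]
pointer_tip top [([310.7, 161.6], 0.7), ([141.3, 190.0], 0.33)]
   tri [ 745.242 -473.066 -987.544]
sleeve side [([243.3, 167.4], 0.74), ([272.4, 172.5], 0.68), ([205.2, 287.9], 0.56), ([254.1, 286.5], 0.19)]
sleeve top [([159.8, 156.2], 0.62), ([286.6, 181.5], 0.32)]
   tri [512.777 154.463 464.457]
board side [([270.0, 174.0], 0.79)]
board top [([310.5, 191.7], 0.89)]
   tri [ 500.735 -350.718  -31.748]
knife_a side [([279.2, 172.5], 0.74), ([263.5, 169.1], 0.65), ([244.9, 167.6], 0.58), ([344.0, 178.1], 0.57), ([272.0, 131.9], 0.52)]
knife_a top [([307.8, 271.6], 0.88), ([305.9, 198.4], 0.83), ([309.2, 160.2], 0.64), ([306.7, 180.4], 0.64), ([370.2, 187.8], 0.59), ([122.3, 195.3], 0.2)]
   tri [ 316.089 -290.967   65.404]
knife_a_tip side [([263.8, 167.7], 0.58), ([249.1, 316.4], 0.21)]
knife_a_tip top [([303.2, 136.2], 0.49)]
   tri [ 598.705 -285.025  109.963]
1.2
```

Run:
```python
import cv2
a=cv2.imread("pics/sblow.png");b=cv2.imread("pics/tblow.png")
cv2.imwrite("pics/b1.png",cv2.resize(cv2.hconcat([a,b]),(800,400)))
```

```text
(no output)
```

View pics/b1.png

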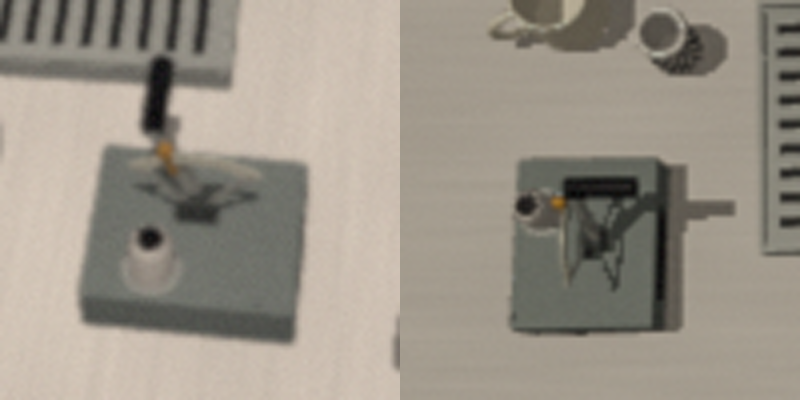

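The crops show the blower nearly axis-aligned, with the lever leaning to +x. The brass pointer is close beside it, and the spigot is at the +y side. Next I'll get precise poses from depth.

```bash
cat > fit.py <<'E'
from h import *
def zrect(n,D,zlo,zhi,xr,yr):
    P=cloud(n,D); m=(D>0)&(P[...,2]>zlo)&(P[...,2]<zhi)&(P[...,0]>xr[0])&(P[...,0]<xr[1])&(P[...,1]>yr[0])&(P[...,1]<yr[1])
    q=P[m]; return q,m
E
python3 - <<'E'
from fit import *
for n in ("top","side"):
    D=np.load(f"pics/{n}D.npy")
    for nm,zl,zh,xr,yr in [("table",-15,12,(450,600),(-160,-130)),("blower",42,58,(300,560),(230,450)),("deck",17,38,(380,750),(-140,220)),("board",10,25,(320,700),(-520,-150)),("sleeve",60,90,(480,640),(170,320))]:
        q,m=zrect(n,D,zl,zh,xr,yr)
        if len(q)<10: print(n,nm,len(q)); continue
        r=cv2.minAreaRect(q[:,:2].astype(np.float32)); print(n,nm,len(q),"z",np.median(q[:,2]).round(1),q[:,2].std().round(2),np.round(r[0],1),np.round(r[1],1),round(r[2],2),"bounds",np.percentile(q[:,:2],[1,99],axis=0).round(0).tolist())
    p=np.load(f"pics/{n}.npy")
import cv2
p=np.load("pics/top.npy"); c=p[145:240,270:350,::-1]; a=cv2.resize(c,None,fx=6,fy=6,interpolation=cv2.INTER_CUBIC); cv2.imwrite("pics/board.png",a)
E
```

```text
top table 256 z 0.3 3.32 [ 525.8 -146. ] [ 28.5 148.4] 89.66 bounds [[453.0, -160.0], [599.0, -131.0]]
top blower 1219 z 49.4 3.07 [435.4 346.7] [170.8 140.7] 1.08 bounds [[351.0, 277.0], [519.0, 415.0]]
top deck 4569 z 25.2 3.46 [589.4  41.8] [314.6 290.7] 2.4 bounds [[433.0, -103.0], [697.0, 182.0]]
top board 3911 z 18.0 3.06 [ 519.4 -346.4] [264.4 354.5] 86.44 bounds [[345.0, -446.0], [652.0, -214.0]]
top sleeve 40 z 72.6 4.44 [627.3 274.3] [48. 23.] 89.4 bounds [[616.0, 250.0], [639.0, 298.0]]
side table 165 z -0.3 3.73 [ 525.8 -146.6] [147.3  28.7] 1.55 bounds [[453.0, -160.0], [599.0, -132.0]]
side blower 1652 z 48.6 3.08 [437.6 348.3] [170.  144.9] 0.78 bounds [[354.0, 280.0], [520.0, 419.0]]
side deck 4354 z 24.2 3.76 [592.9  41.1] [316.1 302. ] 2.25 bounds [[436.0, -103.0], [696.0, 189.0]]
side board 2402 z 16.9 3.53 [ 515.  -350.6] [288.4 355. ] 85.63 bounds [[348.0, -446.0], [654.0, -207.0]]
side sleeve 59 z 70.1 4.86 [627.8 279.7] [22.6 53.4] 0.13 bounds [[617.0, 254.0], [639.0, 305.0]]
```

View pics/board.png

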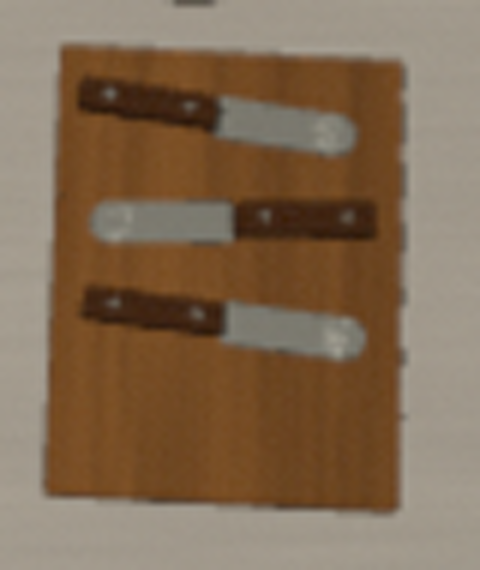

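Run:
```python
from fit import *
for n in ("top","side"):
    D=np.load(f"pics/{n}D.npy"); p=np.load(f"pics/{n}.npy").astype(int)
    q,m=zrect(n,D,70,190,(380,580),(230,450))
    vs,us=np.nonzero(m)
    for v,u,X in zip(vs,us,q): print(n,u,v,p[v,u],X.round(0)) if (n=="side") else None
    dk=m&(p.sum(-1)<130)
    Pd=cloud(n,D)[dk]; print(n,"dark",len(Pd),Pd.mean(0),Pd[:,:2].min(0),Pd.max(0), "pix",np.argwhere(dk).mean(0)[::-1])
    br=(p[...,0]-p[...,2]>50)&(D>0); P=cloud(n,D); br&=(P[...,1]>230)&(P[...,1]<430)&(P[...,0]>380)&(P[...,0]<580)
    print("brass",[(u,v,P[v,u].round(0)) for v,u in np.argwhere(br)])
```

```text
top dark 94 [464.708 311.239 151.74 ] [420.273 268.278] [473.682 393.176 168.544] pix [137.33  192.883]
brass [(np.int64(128), np.int64(194), array([462., 348., 143.])), (np.int64(129), np.int64(194), array([462., 344., 144.])), (np.int64(130), np.int64(194), array([462., 339., 148.])), (np.int64(128), np.int64(195), array([458., 345., 150.])), (np.int64(129), np.int64(195), array([458., 342., 149.])), (np.int64(130), np.int64(195), array([458., 339., 148.])), (np.int64(128), np.int64(196), array([454., 346., 147.])), (np.int64(129), np.int64(196), array([455., 343., 146.])), (np.int64(130), np.int64(196), array([454., 339., 146.]))]
side 253 264 [97 92 88] [478. 268. 160.]
side 254 264 [71 70 65] [474. 272. 165.]
side 255 264 [61 59 56] [472. 268. 160.]
side 256 264 [74 74 69] [468. 271. 165.]
side 252 265 [102 100  95] [481. 272. 159.]
side 253 265 [63 58 56] [477. 278. 168.]
side 254 265 [34 33 32] [474. 274. 163.]
side 255 265 [25 23 23] [472. 272. 160.]
side 256 265 [32 28 28] [468. 274. 164.]
side 257 265 [63 60 58] [466. 270. 158.]
side 252 266 [85 82 78] [480. 278. 162.]
side
[... 19845 characters left out ...]
64(255), np.int64(287), array([462., 343., 145.])), (np.int64(256), np.int64(287), array([459., 343., 146.])), (np.int64(257), np.int64(287), array([456., 341., 143.])), (np.int64(254), np.int64(288), array([465., 345., 143.])), (np.int64(255), np.int64(288), array([462., 345., 143.])), (np.int64(256), np.int64(288), array([458., 346., 145.])), (np.int64(257), np.int64(288), array([456., 342., 140.])), (np.int64(255), np.int64(289), array([462., 343., 134.])), (np.int64(256), np.int64(289), array([458., 347., 141.])), (np.int64(257), np.int64(289), array([455., 347., 141.])), (np.int64(257), np.int64(291), array([456., 345., 127.])), (np.int64(258), np.int64(292), array([453., 343., 119.]))]
```

```bash
cat > plan.py <<'E'
import sys; from h import *
# usage: plan.py x y z yawdeg gap [nrows]
x,y,z,yaw,gap=map(float,sys.argv[1:6])
o,T=tool(); p=o['ee_pos']; yw=np.degrees(np.arctan2(T[1,2],T[0,2]))
tgt=Rn.from_euler('z',yaw,degrees=True).as_matrix()@np.array([[0,0,1],[-1,0,0],[0,-1,0]])
# full rotation error as rotvec in tool frame
rv=Rn.from_matrix(T.T@tgt).as_rotvec()
d=np.array([x,y,z])-p
n=max(int(np.ceil(np.linalg.norm(rv)/0.12)),int(np.ceil(np.linalg.norm(d)/ (float(sys.argv[7]) if len(sys.argv)>7 else 20))),1)
if len(sys.argv)>6 and int(sys.argv[6]): n=max(n,int(sys.argv[6]))
rows=[];c=T.copy()
for i in range(n):
    s=c.T@(d/n)/20; rows.append([gap]+np.round(s,3).tolist()+np.round(rv/n/(np.pi/4),3).tolist()); c=c@Rn.from_rotvec(rv/n).as_matrix()
print("now",p,"yaw",round(yw,2),"gap",round(o['finger_gap'],1),"F",o['force'],"t",round(o['time'],2),"n",n)
for i in range(0,n,5): print(str(rows[i:i+5]).replace('-0.0,','0,').replace('0.0,','0,').replace(' ',''))
E
python3 plan.py 470 296 225 0 91.8
```

```text
now [189.989 595.44  226.742] yaw 72.3 gap 91.9 F [ 0.378  0.377 -0.489] t 1.2 n 21
[[91.8,0.852,0.004,-0.477,0,0.077,-0.0],[91.8,0.879,0.004,-0.425,0,0.077,-0.0],[91.8,0.903,0.004,-0.371,0,0.077,-0.0],[91.8,0.924,0.004,-0.316,0,0.077,-0.0],[91.8,0.941,0.004,-0.26,0,0.077,-0.0]]
[[91.8,0.955,0.004,-0.203,0,0.077,-0.0],[91.8,0.965,0.004,-0.145,0,0.077,-0.0],[91.8,0.972,0.004,-0.087,0,0.077,-0.0],[91.8,0.976,0.004,-0.029,0,0.077,-0.0],[91.8,0.976,0.004,0.03,0,0.077,-0.0]]
[[91.8,0.972,0.004,0.089,0,0.077,-0.0],[91.8,0.965,0.004,0.147,0,0.077,-0.0],[91.8,0.954,0.004,0.204,0,0.077,-0.0],[91.8,0.94,0.004,0.261,0,0.077,-0.0],[91.8,0.923,0.004,0.317,0,0.077,-0.0]]
[[91.8,0.902,0.004,0.372,0,0.077,-0.0],[91.8,0.878,0.004,0.426,0,0.077,-0.0],[91.8,0.851,0.004,0.478,0,0.077,-0.0],[91.8,0.821,0.004,0.528,0,0.077,-0.0],[91.8,0.788,0.004,0.576,0,0.077,-0.0]]
[[91.8,0.752,0.004,0.623,0,0.077,-0.0]]
```

Call:
send_rows(
  motion=[
    [91.8, 0.85, 0, -0.48, 0, 0.077, 0],
    [91.8, 0.88, 0, -0.42, 0, 0.077, 0],
    [91.8, 0.9, 0, -0.37, 0, 0.077, 0],
    [91.8, 0.92, 0, -0.32, 0, 0.077, 0],
    [91.8, 0.94, 0, -0.26, 0, 0.077, 0],
  ],
)

```text
time: 1.62
ee_pos: [257.1, 523.4, 226.8]
ee_rot: [0.674, -0.674, 0.214, -0.214]
force: [-0.3, 0.1, 0.4]
finger_gap: 91.8
```

Call:
send_rows(
  motion=[
    [91.8, 0.95, 0, -0.2, 0, 0.077, 0],
    [91.8, 0.96, 0, -0.14, 0, 0.077, 0],
    [91.8, 0.97, 0, -0.09, 0, 0.077, 0],
    [91.8, 0.98, 0, -0.03, 0, 0.077, 0],
    [91.8, 0.98, 0, 0.03, 0, 0.077, 0],
  ],
)

```text
time: 2.03
ee_pos: [324.2, 451.3, 226.8]
ee_rot: [0.634, -0.634, 0.314, -0.314]
force: [0.6, -0.3, -0.2]
finger_gap: 91.8
```

Call:
send_rows(
  motion=[
    [91.8, 0.97, 0, 0.09, 0, 0.077, 0],
    [91.8, 0.96, 0, 0.15, 0, 0.077, 0],
    [91.8, 0.95, 0, 0.2, 0, 0.077, 0],
    [91.8, 0.94, 0, 0.26, 0, 0.077, 0],
    [91.8, 0.92, 0, 0.32, 0, 0.077, 0],
  ],
)

```text
time: 2.45
ee_pos: [390.3, 380.0, 226.7]
ee_rot: [0.579, -0.579, 0.406, -0.406]
force: [-0.1, 0.2, -1.1]
finger_gap: 91.8
```

Call:
send_rows(
  motion=[
    [91.8, 0.9, 0, 0.37, 0, 0.077, 0],
    [91.8, 0.88, 0, 0.43, 0, 0.077, 0],
    [91.8, 0.85, 0, 0.48, 0, 0.077, 0],
    [91.8, 0.82, 0, 0.53, 0, 0.077, 0],
    [91.8, 0.79, 0, 0.58, 0, 0.077, 0],
  ],
)

```text
time: 2.87
ee_pos: [456.7, 308.3, 226.8]
ee_rot: [0.512, -0.511, 0.488, -0.488]
force: [-1.0, 0.5, -0.1]
finger_gap: 91.7
```

```bash
python3 plan.py 470 296 195 0 91.8
```

```text
now [456.738 308.278 226.754] yaw 2.66 gap 91.7 F [-1.022  0.503 -0.068] t 2.87 n 2
[[91.8,0.322,0.794,0.317,0,0.03,-0.0],[91.8,0.315,0.794,0.324,0,0.03,-0.0]]
```

Call:
send_rows(
  motion=[
    [91.8, 0.32, 0.8, 0.32, 0, 0.03, 0],
    [91.8, 0.32, 0.8, 0.32, 0, 0.03, 0],
    [91.8, 0, 0.9, 0, 0, 0, 0],
    [91.8, 0, 0.9, 0, 0, 0, 0],
    [91.8, 0, 0.9, 0, 0, 0, 0],
  ],
)

```text
time: 3.28
ee_pos: [469.7, 296.5, 139.9]
ee_rot: [0.501, -0.5, 0.499, -0.5]
force: [-0.2, 1.2, -0.5]
finger_gap: 91.7
```

Run:
```python
from h import *
o,T=tool(); print(o['ee_pos'],o['force'])
a,_=vision.read_camera("top");b,_=vision.read_camera("side")
crop("top",a,140,195,40,8,"g1");crop("side",b,262,285,40,8,"g2")
cv2.imwrite("pics/g.png",cv2.resize(cv2.hconcat([cv2.imread("pics/g1.png"),cv2.imread("pics/g2.png")]),(800,400)))
```

```text
[469.726 296.532 139.937] [-0.19   1.217 -0.502]
```

View pics/g.png

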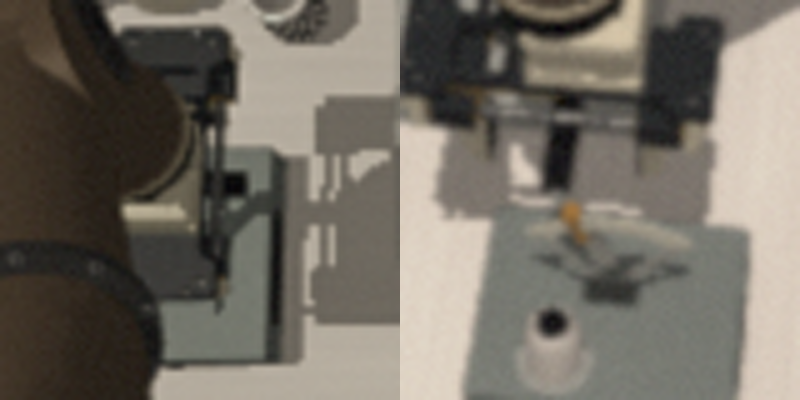

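The bar sits between the open fingers, at about (560,145) in the side crop. I'll close on it.

Call:
send_rows(
  motion=[
    [40, 0, 0.2, 0, 0, 0, 0],
    [0, 0, 0, 0, 0, 0, 0],
    [0, 0, 0, 0, 0, 0, 0],
    [0, 0, 0, 0, 0, 0, 0],
    [0, 0, 0, 0, 0, 0, 0],
  ],
  force=12,
)

```text
time: 3.8
ee_pos: [469.2, 297.8, 137.5]
ee_rot: [0.502, -0.501, 0.499, -0.499]
force: [-0.6, -0.0, -0.3]
finger_gap: 63.0
```

Call:
send_rows(
  motion=[
    [0, 0, 0, 0, 0, 0, 0],
    [0, 0, 0, 0, 0, 0, 0],
    [0, 0, 0, 0, 0, 0, 0],
  ],
)

```text
time: 4.05
ee_pos: [468.8, 297.6, 136.9]
ee_rot: [0.501, -0.501, 0.499, -0.499]
force: [-0.4, 0.0, -0.5]
finger_gap: 42.7
```

Call:
send_rows(
  motion=[
    [0, 0, 0, 0, 0, 0, 0],
    [0, 0, 0, 0, 0, 0, 0],
    [0, 0, 0, 0, 0, 0, 0],
    [0, 0, 0, 0, 0, 0, 0],
  ],
)

```text
time: 4.38
ee_pos: [469.4, 297.5, 136.9]
ee_rot: [0.502, -0.501, 0.499, -0.499]
force: [2.0, 1.0, 0.2]
finger_gap: 19.0
```

Call:
send_rows(
  motion=[
    [0, 0, -0.17, -0.525, 0, 0, 0],
    [0, 0, -0.115, -0.54, 0, 0, 0],
    [0, 0, -0.05, -0.545, 0, 0, 0],
    [0, 0, 0.005, -0.55, 0, 0, 0],
    [0, 0, 0.07, -0.545, 0, 0, 0],
  ],
)

```text
time: 4.8
ee_pos: [416.0, 297.5, 142.9]
ee_rot: [0.502, -0.5, 0.498, -0.499]
force: [4.3, 0.3, 3.5]
finger_gap: 19.5
```

Call:
send_rows(
  motion=[
    [0, 0, 0.13, -0.535, 0, 0, 0],
    [0, 0, 0.185, -0.515, 0, 0, 0],
    [0, 0, 0.24, -0.495, 0, 0, 0],
    [0, 0, 0, 0, 0, 0, 0],
  ],
)

```text
time: 5.13
ee_pos: [380.6, 297.2, 129.5]
ee_rot: [-0.501, 0.503, -0.499, 0.498]
force: [-2.4, 3.2, -1.8]
finger_gap: 19.7
```

Call:
send_rows(
  motion=[
    [0, 0, 0.3, -0.465, 0, 0, 0],
    [0, 0, 0.12, -0.16, 0, 0, 0],
    [0, 0, 0, 0, 0, 0, 0],
    [0, 0, 0, 0, 0, 0, 0],
  ],
)

```text
time: 5.47
ee_pos: [372.1, 297.3, 122.6]
ee_rot: [0.502, -0.501, 0.499, -0.499]
force: [4.6, 1.3, 4.4]
finger_gap: 19.3
```

Run:
```python
from h import *
o,T=tool(); print(o['ee_pos'],o['force'])
```

```text
[372.084 297.329 122.574] [4.613 1.281 4.374]
```

Call:
send_rows(
  motion=[
    [0, 0, 0.064, -0.077, 0, 0, 0],
    [0, 0, 0.064, -0.077, 0, 0, 0],
    [0, 0, 0, 0, 0, 0, 0],
  ],
)

```text
time: 5.72
ee_pos: [372.0, 297.8, 121.3]
ee_rot: [0.503, -0.498, 0.498, -0.5]
force: [9.9, -1.0, 11.7]
finger_gap: 19.7
```

Call:
send_rows(
  motion=[
    [0, 0, 0.064, -0.077, 0, 0, 0],
    [0, 0, 0.064, -0.077, 0, 0, 0],
    [0, 0, 0, 0, 0, 0, 0],
  ],
)

```text
time: 5.97
ee_pos: [371.9, 298.5, 119.7]
ee_rot: [0.505, -0.496, 0.498, -0.501]
force: [19.4, -0.4, 13.0]
finger_gap: 19.7
```

The stop is reached: motion has halted and the force is rising. I'll release and lift.

Call:
send_rows(
  motion=[
    [50, 0, 0, 0, 0, 0, 0],
    [50, 0, 0, 0, 0, 0, 0],
    [50, 0, 0, 0, 0, 0, 0],
    [50, 0, 0, 0, 0, 0, 0],
    [91, 0, 0, 0.1, 0, 0, 0],
  ],
)

```text
time: 6.38
ee_pos: [365.5, 296.2, 116.5]
ee_rot: [-0.5, 0.503, -0.499, 0.498]
force: [-1.2, -0.1, -0.1]
finger_gap: 48.6
```

Call:
send_rows(
  motion=[
    [91, 0, -1, 0, 0, 0, 0],
    [91, 0, -1, 0, 0, 0, 0],
    [91, 0, -1, 0, 0, 0, 0],
    [91, 0, -1, 0, 0, 0, 0],
    [91, 0, -1, 0, 0, 0, 0],
  ],
)

```text
time: 6.8
ee_pos: [366.2, 296.3, 217.6]
ee_rot: [-0.501, 0.502, -0.499, 0.499]
force: [0.5, 0.9, 0.1]
finger_gap: 81.6
```

```bash
python3 plan.py 560 220 220 0 91.8
```

```text
now [366.238 296.34  217.627] yaw 0.31 gap 81.6 F [0.523 0.92  0.098] t 6.8 n 11
[[91.8,0.352,-0.012,0.879,0,0.001,0.0],[91.8,0.351,-0.012,0.879,0,0.001,0.0],[91.8,0.351,-0.012,0.879,0,0.001,0.0],[91.8,0.351,-0.011,0.879,0,0.001,0.0],[91.8,0.35,-0.011,0.88,0,0.001,0.0]]
[[91.8,0.35,-0.011,0.88,0,0.001,0.0],[91.8,0.349,-0.011,0.88,0,0.001,0.0],[91.8,0.349,-0.011,0.88,0,0.001,0.0],[91.8,0.348,-0.011,0.88,0,0.001,0.0],[91.8,0.348,-0.011,0.88,0,0.001,0.0]]
[[91.8,0.347,-0.011,0.881,0,0.001,0.0]]
```

Call:
send_rows(
  motion=[
    [91.8, 0.8, 0, 0.88, 0, 0, 0],
    [91.8, 0.8, 0, 0.88, 0, 0, 0],
    [91.8, 0.8, 0, 0.88, 0, 0, 0],
    [91.8, 0.8, 0, 0.88, 0, 0, 0],
    [91.8, 0.8, 0, 0.88, 0, 0, 0],
  ],
)

```text
time: 7.22
ee_pos: [455.3, 216.4, 216.7]
ee_rot: [-0.501, 0.502, -0.499, 0.498]
force: [-0.3, 0.4, 0.2]
finger_gap: 91.9
```

Call:
send_rows(
  motion=[
    [91.8, 0.8, 0, 0.88, 0, 0, 0],
    [91.8, 0.8, 0, 0.88, 0, 0, 0],
    [91.8, 0.8, 0, 0.88, 0, 0, 0],
    [91.8, 0.8, 0, 0.88, 0, 0, 0],
    [91.8, 0.8, 0, 0.88, 0, 0, 0],
  ],
)

```text
time: 7.63
ee_pos: [543.8, 137.0, 216.5]
ee_rot: [-0.501, 0.502, -0.499, 0.498]
force: [-0.0, 0.8, 0.4]
finger_gap: 91.8
```

```bash
cat > look.py <<'E'
import sys; from h import *
# look.py name k : averages k frames
nm=sys.argv[1]; k=int(sys.argv[2]) if len(sys.argv)>2 else 1
for n in ("top","side"):
    I=[];Ds=[]
    for i in range(k):
        p,d=vision.read_camera(n); I.append(p.astype(float)); Ds.append(np.where(d>0,d,np.nan))
    np.save(f"pics/{nm}_{n}.npy",np.mean(I,0).astype(np.uint8)); np.save(f"pics/{nm}_{n}D.npy",np.nan_to_num(np.nanmean(Ds,0)))
    cv2.imwrite(f"pics/{nm}_{n}.png",cv2.resize(np.mean(I,0).astype(np.uint8)[:,:,::-1],(800,600),interpolation=cv2.INTER_CUBIC))
print(readout.get_obs()['ee_pos'],readout.get_obs()['time'])
E
python3 look.py l1 6
python3 - <<'E'
from h import *
a=np.load("pics/l1_top.npy");b=np.load("pics/l1_side.npy")
crop("top",a,140,195,40,5,"g1");crop("side",b,262,300,40,5,"g2")
cv2.imwrite("pics/l1c.png",cv2.hconcat([cv2.imread("pics/g1.png"),cv2.imread("pics/g2.png")]))
E
```

```text
[543.63  138.414 217.392] 8.2333
```

View pics/l1c.png

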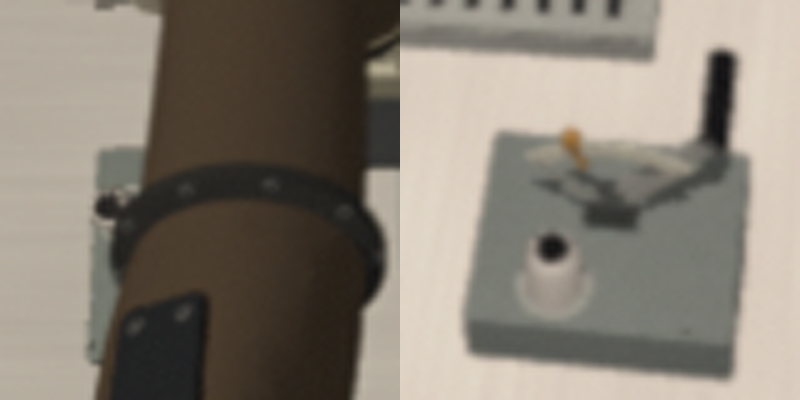

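View pics/l1_top.png

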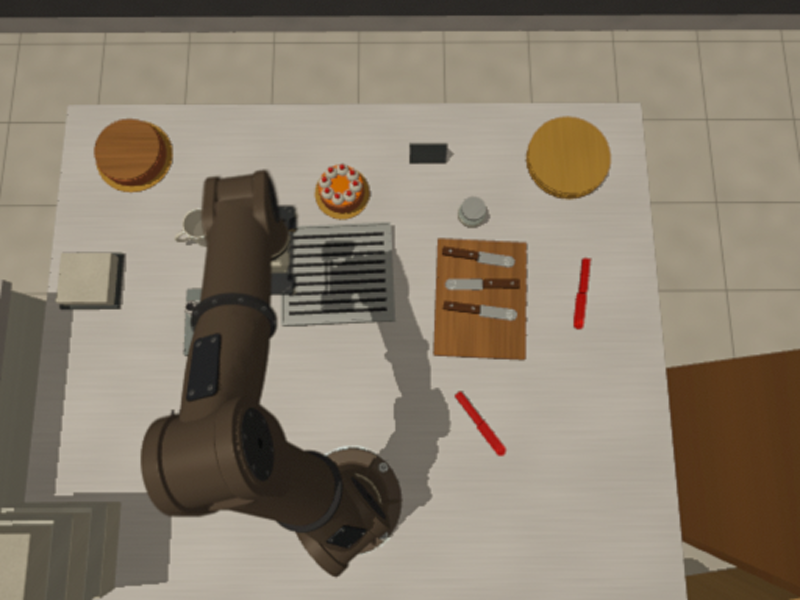

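The crop shows the lever's black grip at (720,95), leaning to the robot side (off). The brass tip is clear at (570,135). In the top view the arm covers the blower, so I'll measure the pointer later. Next, the sleeve.

Run:
```python
from fit import *
print("tri origin",tri({"top":[159.8,156.2],"side":[205.2,287.9]}), atz("top",[159.8,156.2],0),atz("side",[205.2,287.9],0))
for f,n in (("pics/topD.npy","top"),("pics/sideD.npy","side"),("pics/l1_sideD.npy","side")):
    D=np.load(f); q,m=zrect(n,D,15,95,(570,690),(225,315)); 
    from scipy.optimize import least_squares
    # silhouette fit: sample circle radius 26 cylinder surface
    r=least_squares(lambda c: np.hypot(q[:,0]-c[0],q[:,1]-c[1])-24,[625,275],loss='soft_l1',f_scale=3).x
    top=q[q[:,2]>62]; print(n,len(q),"fit",r,"top pts",len(top),top.mean(0),np.percentile(top,[2,98],axis=0)[:, :2])
# cup
    q,m=zrect(n,D,20,100,(580,760),(310,420)); print(" cup",len(q),np.percentile(q,[1,99],axis=0)) if len(q) else None
p=np.load("pics/top.npy"); crop("top",p,150,150,30,10,"sl")
```

```text
tri origin [646.728 272.984   3.393] [646.814 273.838   0.   ] [648.442 270.618   0.   ]
top 168 fit [639.576 273.741] top pts 78 [639.4   274.087  71.891] [[616.181 250.378]
 [663.733 298.61 ]]
 cup 251 [[641.257 347.333  21.106]
 [718.788 419.706  84.65 ]]
side 320 fit [642.696 278.401] top pts 120 [641.865 280.312  70.583] [[618.076 252.834]
 [666.512 303.587]]
 cup 408 [[643.174 348.532  20.756]
 [721.129 419.685  82.872]]
side 320 fit [642.563 278.193] top pts 118 [642.901 278.748  70.344] [[618.964 252.134]
 [666.449 301.663]]
 cup 407 [[643.736 350.885  20.627]
 [719.575 419.148  80.214]]
```

View pics/sl.png

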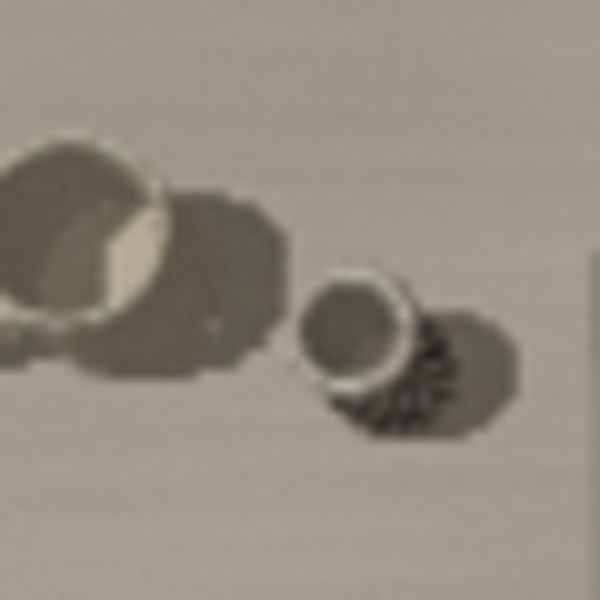

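```bash
python3 -c "
from h import *
print(atz('top',[155.2,152.8],75))"; python3 plan.py 641 275 150 0 91.8
```

```text
[639.104 273.24   75.   ]
now [543.63  138.414 217.392] yaw 0.36 gap 91.6 F [-0.214 -0.389  0.505] t 8.23 n 10
[[91.8,-0.68,0.337,0.491,0,0.001,-0.0],[91.8,-0.68,0.337,0.491,0,0.001,-0.0],[91.8,-0.68,0.337,0.49,0,0.001,-0.0],[91.8,-0.681,0.337,0.49,0,0.001,-0.0],[91.8,-0.681,0.337,0.489,0,0.001,-0.0]]
[[91.8,-0.681,0.337,0.489,0,0.001,-0.0],[91.8,-0.682,0.337,0.489,0,0.001,-0.0],[91.8,-0.682,0.337,0.488,0,0.001,-0.0],[91.8,-0.682,0.337,0.488,0,0.001,-0.0],[91.8,-0.683,0.337,0.487,0,0.001,-0.0]]
```

Call:
send_rows(
  motion=[
    [91.8, -0.68, 0.337, 0.49, 0, 0.001, 0],
    [91.8, -0.68, 0.337, 0.49, 0, 0.001, 0],
    [91.8, -0.68, 0.337, 0.49, 0, 0.001, 0],
    [91.8, -0.68, 0.337, 0.49, 0, 0.001, 0],
    [91.8, -0.68, 0.337, 0.49, 0, 0.001, 0],
  ],
)

```text
time: 8.65
ee_pos: [592.9, 207.0, 183.3]
ee_rot: [0.5, -0.5, 0.5, -0.499]
force: [-0.2, 0.1, -0.1]
finger_gap: 92.0
```

Call:
send_rows(
  motion=[
    [91.8, -0.68, 0.337, 0.49, 0, 0.001, 0],
    [91.8, -0.68, 0.337, 0.49, 0, 0.001, 0],
    [91.8, -0.68, 0.337, 0.49, 0, 0.001, 0],
    [91.8, -0.68, 0.337, 0.49, 0, 0.001, 0],
    [91.8, -0.68, 0.337, 0.49, 0, 0.001, 0],
  ],
)

```text
time: 9.07
ee_pos: [641.9, 275.1, 149.5]
ee_rot: [0.499, -0.499, 0.501, -0.5]
force: [0.6, -0.5, 0.5]
finger_gap: 91.9
```

Call:
send_rows(
  motion=[
    [91.8, 0, 0.9, 0, 0, 0, 0],
    [91.8, 0, 0.9, 0, 0, 0, 0],
    [91.8, 0, 0.9, 0, 0, 0, 0],
    [91.8, 0, 0.9, 0, 0, 0, 0],
    [91.8, 0, 0.9, 0, 0, 0, 0],
  ],
)

```text
time: 9.48
ee_pos: [641.5, 274.4, 59.0]
ee_rot: [0.5, -0.499, 0.501, -0.5]
force: [0.9, 0.2, -0.7]
finger_gap: 91.9
```

```bash
python3 plan.py 641 275 45 0 91.8;python3 look.py l2 1;  python3 - <<'E'
from h import *
a=np.load("pics/l2_top.npy");b=np.load("pics/l2_side.npy")
crop("top",a,165,155,40,5,"g1");crop("side",b,205,280,40,5,"g2")
cv2.imwrite("pics/l2c.png",cv2.hconcat([cv2.imread("pics/g1.png"),cv2.imread("pics/g2.png")]))
E
```

```text
now [641.509 274.388  59.041] yaw -0.12 gap 91.9 F [ 0.853  0.208 -0.701] t 9.48 n 1
[[91.8,-0.03,0.702,-0.026,0,-0.003,-0.0]]
[639.373 273.71   56.745] 9.5833look.py:8: RuntimeWarning: Mean of empty slice
  np.save(f"pics/{nm}_{n}.npy",np.mean(I,0).astype(np.uint8)); np.save(f"pics/{nm}_{n}D.npy",np.nan_to_num(np.nanmean(Ds,0)))
```

View pics/l2c.png

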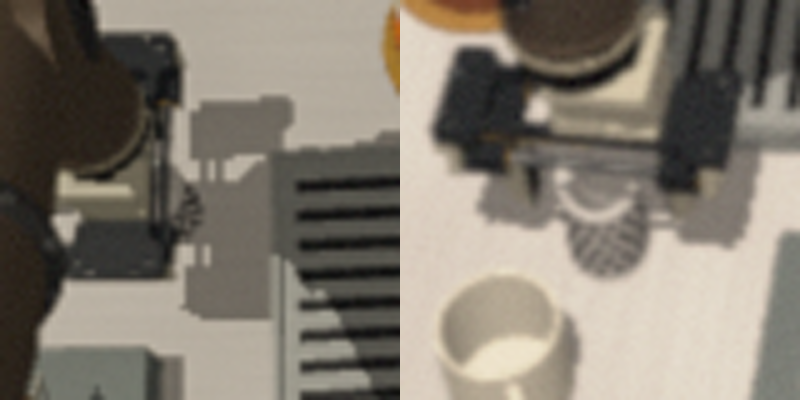

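The sleeve, at (605,225) in the side crop, stands between the fingers. I'll lower and close.

Call:
send_rows(
  motion=[
    [91.8, 0, 0.6, 0, 0, 0, 0],
    [20, 0, 0, 0, 0, 0, 0],
    [20, 0, 0, 0, 0, 0, 0],
    [20, 0, 0, 0, 0, 0, 0],
    [20, 0, 0, 0, 0, 0, 0],
  ],
  force=20,
)

```text
time: 10.0
ee_pos: [642.3, 274.2, 48.9]
ee_rot: [-0.5, 0.499, -0.5, 0.501]
force: [0.0, 0.1, 0.6]
finger_gap: 69.8
```

Call:
send_rows(
  motion=[
    [20, 0, 0, 0, 0, 0, 0],
    [20, 0, 0, 0, 0, 0, 0],
    [20, 0, 0, 0, 0, 0, 0],
    [20, 0, 0, 0, 0, 0, 0],
  ],
)

```text
time: 10.33
ee_pos: [641.9, 274.1, 48.3]
ee_rot: [-0.5, 0.499, -0.501, 0.501]
force: [-0.3, 0.6, 2.0]
finger_gap: 51.6
```

```bash
python3 plan.py 641 275 160 0 20
```

```text
now [641.946 274.127  48.303] yaw -0.15 gap 51.6 F [-0.344  0.561  1.973] t 10.33 n 6
[[20,-0.008,-0.931,-0.007,0,-0.001,-0.0],[20,-0.008,-0.931,-0.007,0,-0.001,-0.0],[20,-0.007,-0.931,-0.008,0,-0.001,-0.0],[20,-0.007,-0.931,-0.008,0,-0.001,-0.0],[20,-0.007,-0.931,-0.008,0,-0.001,-0.0]]
[[20,-0.007,-0.931,-0.008,0,-0.001,-0.0]]
```

Call:
send_rows(
  motion=[
    [20, 0, -0.9, 0, 0, 0, 0],
    [20, 0, -0.9, 0, 0, 0, 0],
    [20, 0, -0.9, 0, 0, 0, 0],
    [20, 0, -0.9, 0, 0, 0, 0],
    [20, 0, -0.9, 0, 0, 0, 0],
  ],
)

```text
time: 10.75
ee_pos: [641.5, 273.9, 138.6]
ee_rot: [0.499, -0.5, 0.501, -0.501]
force: [-0.2, 0.4, -1.7]
finger_gap: 52.0
```

Call:
send_rows(
  motion=[
    [20, 0, -0.9, 0, 0, 0, 0],
    [20, 0, -0.9, 0, 0, 0, 0],
    [20, 0, -0.9, 0, 0, 0, 0],
    [20, 0, -0.9, 0, 0, 0, 0],
  ],
)

```text
time: 11.08
ee_pos: [641.4, 273.9, 210.6]
ee_rot: [0.499, -0.499, 0.501, -0.501]
force: [0.2, 0.5, -0.5]
finger_gap: 52.0
```

```bash
python3 plan.py 560 330 212 0 20; python3 plan.py 466.5 389.5 212 0 20
```

```text
now [641.422 273.922 210.635] yaw -0.15 gap 52.0 F [ 0.182  0.499 -0.465] t 11.08 n 5
[[20,-0.559,-0.013,-0.816,0,-0.001,0.0],[20,-0.559,-0.013,-0.815,0,-0.001,0.0],[20,-0.559,-0.013,-0.815,0,-0.001,0.0],[20,-0.56,-0.014,-0.815,0,-0.001,0.0],[20,-0.56,-0.014,-0.815,0,-0.001,0.0]]
now [641.422 273.922 210.635] yaw -0.15 gap 52.0 F [ 0.182  0.499 -0.465] t 11.08 n 11
[[20,-0.523,-0.006,-0.796,0,0,0.0],[20,-0.523,-0.006,-0.796,0,0,0.0],[20,-0.524,-0.006,-0.796,0,0,0.0],[20,-0.524,-0.006,-0.796,0,0,0.0],[20,-0.524,-0.006,-0.796,0,0,0.0]]
[[20,-0.524,-0.006,-0.796,0,0,0.0],[20,-0.524,-0.006,-0.796,0,0,0.0],[20,-0.525,-0.006,-0.796,0,0,0.0],[20,-0.525,-0.006,-0.795,0,0,0.0],[20,-0.525,-0.006,-0.795,0,0,0.0]]
[[20,-0.525,-0.006,-0.795,0,0,0.0]]
```

Call:
send_rows(
  motion=[
    [20, -0.52, 0, -0.8, 0, 0, 0],
    [20, -0.52, 0, -0.8, 0, 0, 0],
    [20, -0.52, 0, -0.8, 0, 0, 0],
    [20, -0.52, 0, -0.8, 0, 0, 0],
    [20, -0.52, 0, -0.8, 0, 0, 0],
  ],
)

```text
time: 11.5
ee_pos: [560.9, 326.6, 209.8]
ee_rot: [0.499, -0.499, 0.501, -0.501]
force: [-0.8, 0.7, -1.5]
finger_gap: 52.3
```

Call:
send_rows(
  motion=[
    [20, -0.52, 0, -0.8, 0, 0, 0],
    [20, -0.52, 0, -0.8, 0, 0, 0],
    [20, -0.52, 0, -0.8, 0, 0, 0],
    [20, -0.52, 0, -0.8, 0, 0, 0],
    [20, -0.52, 0, -0.8, 0, 0, 0],
  ],
)

```text
time: 11.92
ee_pos: [481.0, 378.7, 209.8]
ee_rot: [0.499, -0.499, 0.501, -0.501]
force: [0.1, -0.4, -1.4]
finger_gap: 51.5
```

```bash
python3 - <<'E'
from fit import *
from scipy.optimize import least_squares
def fitblob(n,img):
    p=img.astype(int); f=[]
    return p
p0=np.load("pics/top.npy").astype(int); 
w=p0[190:203,114:130].sum(-1); m=w<150; ys,xs=np.nonzero(m); print("top hole px",xs.mean()+114,ys.mean()+190,m.sum(), atz("top",[xs.mean()+114,ys.mean()+190],94))
p1=np.load("pics/l1_side.npy").astype(int)
w=p1[303:316,244:260].sum(-1); m=w<180; ys,xs=np.nonzero(m); print("side hole px",xs.mean()+244,ys.mean()+303,m.sum(), atz("side",[xs.mean()+244,ys.mean()+303],94))
print(tri({"top":[121.2,196.2],"side":[xs.mean()+244,ys.mean()+303]}))
D=np.load("pics/l1_sideD.npy"); q,m=zrect("side",D,60,84,(440,500),(365,420)); c=least_squares(lambda c: np.hypot(q[:,0]-c[0],q[:,1]-c[1])-18,[466,389],loss='soft_l1').x; print("cyl",len(q),c)
D=np.load("pics/topD.npy"); q,m=zrect("top",D,60,84,(430,500),(365,420)); c=least_squares(lambda c: np.hypot(q[:,0]-c[0],q[:,1]-c[1])-18,[466,389],loss='soft_l1').x; print("cyl top",len(q),c)
E
python3 look.py l3 1
python3 - <<'E'
from h import *
a=np.load("pics/l3_top.npy");b=np.load("pics/l3_side.npy")
crop("top",a,140,195,40,5,"g1");crop("side",b,255,290,40,5,"g2")
cv2.imwrite("pics/l3c.png",cv2.hconcat([cv2.imread("pics/g1.png"),cv2.imread("pics/g2.png")]))
E
```

```text
top hole px 121.08333333333333 195.83333333333334 12 [464.428 390.232  94.   ]
side hole px 251.94444444444446 309.1111111111111 18 [466.209 389.512  94.   ]
[464.622 389.72   93.969]
cyl 48 [466.825 388.882]
cyl top 20 [465.048 390.049]
[478.58  381.256 209.611] 12.0167look.py:8: RuntimeWarning: Mean of empty slice
  np.save(f"pics/{nm}_{n}.npy",np.mean(I,0).astype(np.uint8)); np.save(f"pics/{nm}_{n}D.npy",np.nan_to_num(np.nanmean(Ds,0)))
```

View pics/l3c.png

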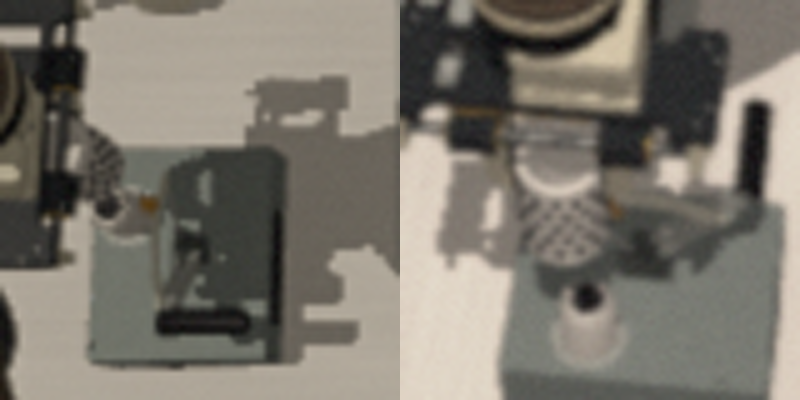

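```bash
python3 plan.py 465.7 388.7 152 0 20
```

```text
now [478.58  381.256 209.611] yaw 0.13 gap 51.8 F [ 0.124  0.603 -0.776] t 12.02 n 3
[[20,-0.124,0.961,-0.212,0.001,0.001,-0.0],[20,-0.124,0.961,-0.213,0.001,0.001,-0.0],[20,-0.124,0.96,-0.214,0.001,0.001,-0.0]]
```

Call:
send_rows(
  motion=[
    [20, -0.125, 0.72, -0.215, 0, 0, 0],
    [20, -0.125, 0.72, -0.215, 0, 0, 0],
    [20, -0.125, 0.72, -0.215, 0, 0, 0],
    [20, 0, 0.72, 0, 0, 0, 0],
    [20, 0, 0, 0, 0, 0, 0],
  ],
)

```text
time: 12.43
ee_pos: [467.8, 384.7, 149.6]
ee_rot: [-0.498, 0.501, -0.501, 0.501]
force: [-0.2, -1.1, -0.3]
finger_gap: 51.9
```

```bash
python3 look.py l4 3 2>/dev/null
python3 - <<'E'
from fit import *
from scipy.optimize import least_squares
b=np.load("pics/l4_side.npy")
crop("side",b,255,290,40,8,"l4c")
D=np.load("pics/l4_sideD.npy"); q,m=zrect("side",D,105,150,(425,510),(350,440))
c=least_squares(lambda c: np.hypot(q[:,0]-c[0],q[:,1]-c[1])-26,[466,389],loss='soft_l1').x; print("sleeve",len(q),c)
E
python3 plan.py 465.7 388.7 120 0 20
```

```text
[469.926 386.052 153.357] 12.7333
sleeve 190 [471.618 388.081]
now [469.926 386.052 153.357] yaw -0.18 gap 51.9 F [ 0.281  0.1   -0.821] t 12.73 n 2
[[20,-0.065,0.834,-0.107,-0.001,-0.002,-0.001],[20,-0.066,0.834,-0.106,-0.001,-0.002,-0.001]]
```

View pics/l4c.png

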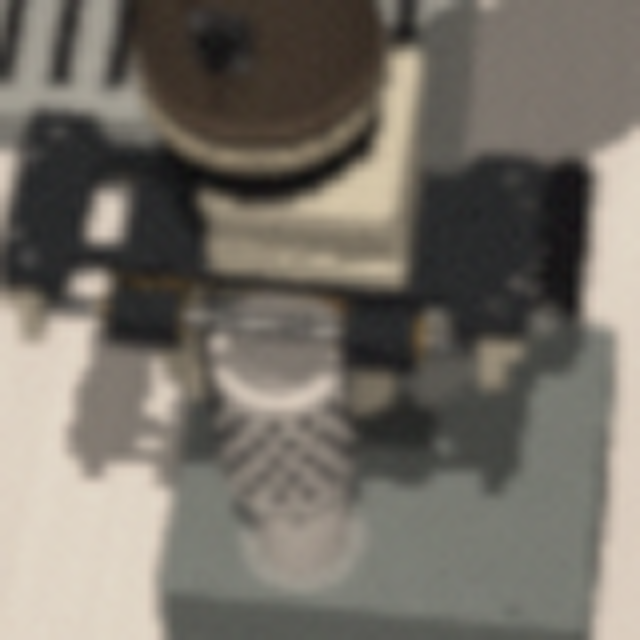

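Call:
send_rows(
  motion=[
    [20, 0, 0, 0, 0, 0, 0],
    [20, 0, 0, 0, 0, 0, 0],
    [20, 0, 0, 0, 0, 0, 0],
  ],
)

```text
time: 12.98
ee_pos: [469.2, 386.0, 152.7]
ee_rot: [0.5, -0.499, 0.501, -0.501]
force: [-0.1, 0.3, -1.2]
finger_gap: 51.5
```

Call:
send_rows(
  motion=[
    [20, 0, 0, 0, 0, 0, 0],
  ],
)

```text
time: 13.07
ee_pos: [469.1, 386.0, 152.5]
ee_rot: [0.499, -0.499, 0.501, -0.501]
force: [0.5, 0.0, -1.3]
finger_gap: 51.7
```

Call:
send_rows(
  motion=[
    [20, -0.045, 0, -0.2, 0, 0, 0],
    [20, 0, 0.3, 0, 0, 0, 0],
    [20, 0, 0.3, 0, 0, 0, 0],
    [20, 0, 0.3, 0, 0, 0, 0],
    [20, 0, 0, 0, 0, 0, 0],
  ],
)

```text
time: 13.48
ee_pos: [464.3, 386.3, 132.6]
ee_rot: [-0.499, 0.5, -0.501, 0.501]
force: [0.0, -0.4, -1.1]
finger_gap: 51.7
```

Call:
send_rows(
  motion=[
    [20, 0, 0.15, 0, 0, 0, 0],
    [20, 0, 0.15, 0, 0, 0, 0],
    [20, 0, 0.15, 0, 0, 0, 0],
    [20, 0, 0, 0, 0, 0, 0],
  ],
)

```text
time: 13.82
ee_pos: [464.9, 386.7, 124.7]
ee_rot: [-0.499, 0.5, -0.501, 0.501]
force: [0.3, 0.2, -0.3]
finger_gap: 51.8
```

Call:
send_rows(
  motion=[
    [20, 0, 0.25, 0, 0, 0, 0],
    [20, 0, 0.25, 0, 0, 0, 0],
    [20, 0, 0.25, 0, 0, 0, 0],
    [20, 0, 0.25, 0, 0, 0, 0],
    [20, 0, 0, 0, 0, 0, 0],
  ],
)

```text
time: 14.23
ee_pos: [464.5, 386.4, 104.0]
ee_rot: [0.499, -0.5, 0.501, -0.501]
force: [-0.9, -0.4, -0.7]
finger_gap: 52.2
```

Call:
send_rows(
  motion=[
    [20, 0, 0.2, 0, 0, 0, 0],
    [20, 0, 0.15, 0, 0, 0, 0],
    [20, 0, 0, 0, 0, 0, 0],
  ],
)

```text
time: 14.48
ee_pos: [465.3, 387.0, 98.3]
ee_rot: [0.499, -0.499, 0.501, -0.501]
force: [-0.8, 0.2, -1.1]
finger_gap: 51.8
```

Call:
send_rows(
  motion=[
    [20, 0, 0.1, 0, 0, 0, 0],
    [20, 0, 0.1, 0, 0, 0, 0],
    [20, 0, 0, 0, 0, 0, 0],
  ],
)

```text
time: 14.73
ee_pos: [465.4, 387.4, 96.4]
ee_rot: [0.5, -0.499, 0.501, -0.5]
force: [-6.2, -3.3, 21.1]
finger_gap: 51.4
```

Call:
send_rows(
  motion=[
    [20, 0, 0.1, 0, 0, 0, 0],
    [20, 0, 0.1, 0, 0, 0, 0],
    [20, 0, 0, 0, 0, 0, 0],
  ],
)

```text
time: 14.98
ee_pos: [465.4, 388.1, 92.9]
ee_rot: [0.5, -0.498, 0.501, -0.5]
force: [-7.6, -3.3, 24.8]
finger_gap: 51.9
```

The force rose at TCP z≈97, which is the expected seating height. I'll release and rise.

Call:
send_rows(
  motion=[
    [85, 0, -0.1, 0, 0, 0, 0],
    [85, 0, 0, 0, 0, 0, 0],
    [85, 0, 0, 0, 0, 0, 0],
    [85, 0, 0, 0, 0, 0, 0],
    [85, 0, 0, 0, 0, 0, 0],
  ],
)

```text
time: 15.4
ee_pos: [465.0, 386.7, 91.9]
ee_rot: [-0.499, 0.5, -0.501, 0.501]
force: [1.0, 0.0, 0.2]
finger_gap: 80.4
```

Call:
send_rows(
  motion=[
    [85, 0, -0.8, 0, 0, 0, 0],
    [85, 0, -1, 0, 0, 0, 0],
    [85, 0, -1, 0, 0, 0, 0],
    [85, 0, -1, 0, 0, 0, 0],
    [85, 0, -1, 0, 0, 0, 0],
  ],
)

```text
time: 15.82
ee_pos: [465.0, 386.6, 188.9]
ee_rot: [-0.499, 0.5, -0.501, 0.501]
force: [0.6, 0.1, 0.2]
finger_gap: 84.9
```

Call:
send_rows(
  motion=[
    [85, 0, -1, 0, 0, 0, 0],
    [60, 0.8, -1, 0.3, 0, 0, 0],
    [60, 1, 0, 0.3, 0, 0, 0],
    [60, 1, 0, 0.3, 0, 0, 0],
    [60, 1, 0, 0.3, 0, 0, 0],
  ],
)

```text
time: 16.23
ee_pos: [489.1, 310.0, 228.4]
ee_rot: [-0.5, 0.499, -0.501, 0.501]
force: [0.6, -0.6, -0.3]
finger_gap: 63.3
```

Call:
send_rows(
  motion=[
    [60, 1, 0, 0.3, 0, 0, 0],
    [60, 1, 0, 0.3, 0, 0, 0],
    [60, 1, 0, 0.3, 0, 0, 0],
    [60, 1, 0, 0.3, 0, 0, 0],
    [60, 1, 0, 0.3, 0, 0, 0],
  ],
)

```text
time: 16.65
ee_pos: [518.8, 209.6, 228.0]
ee_rot: [0.499, -0.499, 0.501, -0.501]
force: [0.8, -0.2, -0.7]
finger_gap: 60.2
```

Call:
send_rows(
  motion=[
    [60, 1, 0, 0.3, 0, 0, 0],
    [60, 1, 0, 0.3, 0, 0, 0],
    [60, 1, 0, 0.3, 0, 0, 0],
    [60, 1, 0, 0.3, 0, 0, 0],
    [60, 1, 0, 0.3, 0, 0, 0],
  ],
)

```text
time: 17.07
ee_pos: [548.5, 109.6, 228.0]
ee_rot: [0.499, -0.499, 0.501, -0.501]
force: [1.2, 0.4, -0.7]
finger_gap: 60.1
```

Call:
send_rows(
  motion=[
    [60, 1, 0, 0.3, 0, 0, 0],
    [60, 1, 0, 0.3, 0, 0, 0],
    [60, 1, 0, 0, 0, 0, 0],
    [60, 1, 0, 0, 0, 0, 0],
    [60, 1, 0, 0, 0, 0, 0],
  ],
)

```text
time: 17.48
ee_pos: [560.0, 9.5, 228.0]
ee_rot: [0.499, -0.499, 0.501, -0.501]
force: [0.8, -0.8, 0.1]
finger_gap: 59.5
```

Call:
send_rows(
  motion=[
    [60, 1, 0, 0, 0, 0, 0],
    [60, 1, 0, 0, 0, 0, 0],
    [60, 1, 0, 0, 0, 0, 0],
    [60, 1, 0, 0, 0, 0, 0],
    [60, 1, 0, 0, 0, 0, 0],
  ],
)

```text
time: 17.9
ee_pos: [559.7, -90.3, 228.0]
ee_rot: [0.499, -0.499, 0.501, -0.501]
force: [-1.2, 1.0, 0.7]
finger_gap: 60.0
```

```bash
python3 look.py l5 6 2>/dev/null;python3 - <<'E'
from h import *
a=np.load("pics/l5_top.npy");b=np.load("pics/l5_side.npy")
crop("top",a,140,195,40,5,"g1");crop("side",b,262,300,40,5,"g2")
cv2.imwrite("pics/l5c.png",cv2.hconcat([cv2.imread("pics/g1.png"),cv2.imread("pics/g2.png")]))
E
```

```text
[559.94  -88.767 228.291] 18.5
```

View pics/l5c.png

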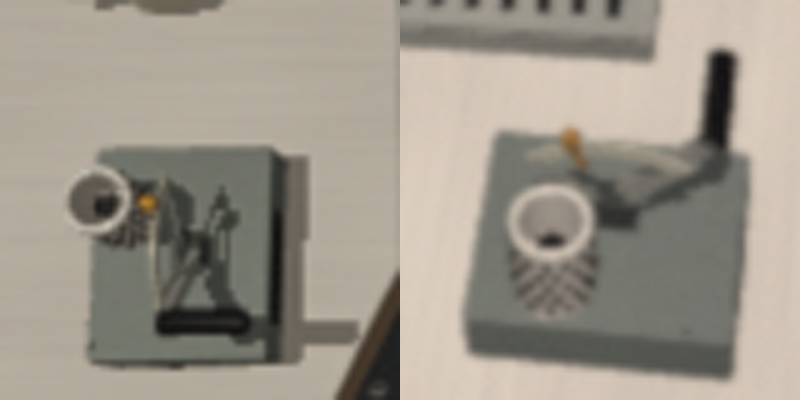

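View pics/l5_top.png

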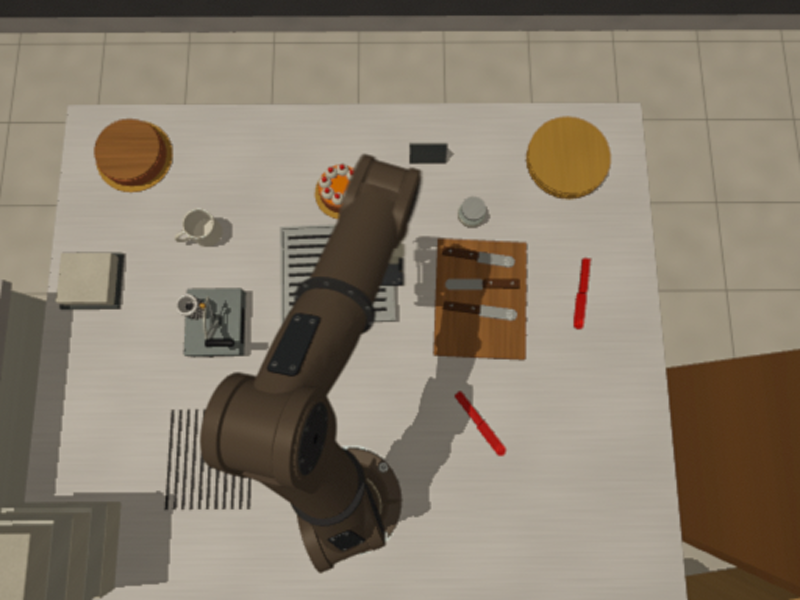

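In the crops the sleeve sits upright on the spigot, at (98,200) top and (550,230) side, and the lever is off. In the top view the three knives are undisturbed. Now I'll measure the knives, deck, sleeve height and pointer.

```bash
cat > knives.py <<'E'
from fit import *
def knives(img,zb=18,n="top",region=None):
    """blade/handle blobs; returns list of (origin, yaw deg of x axis(tip), ...)"""
    hsv=cv2.cvtColor(img,cv2.COLOR_RGB2HSV).astype(int)
    v,u=np.mgrid[0:384,0:512]
    P=np.array([[0,0]]) 
    f,cx,cy,R,t=cal(n); d=np.stack([(u-cx)/f,(v-cy)/f,np.ones_like(u,float)],-1)@R; o=-R.T@t
    X=o+d*((zb-o[2])/d[...,2])[...,None]
    xr,yr=region
    m=(X[...,0]>xr[0])&(X[...,0]<xr[1])&(X[...,1]>yr[0])&(X[...,1]<yr[1])
    return hsv,m
E
python3 - <<'E'
from knives import *
img=np.load("pics/l5_top.npy"); hsv,m=knives(img,region=((350,660),(-450,-215)))
for (u,v) in [(290,161),(312,165),(290,181),(322,181),(300,200),(320,200),(310,215),(330,222)]: print(u,v,img[v,u],hsv[v,u])
for n in("top","side"):
    D=np.load(f"pics/l5_{n}D.npy"); q,_=zrect(n,D,112,140,(430,500),(355,425)); print("sleeve top",n,len(q),np.median(q,axis=0),np.percentile(q,[2,98],axis=0).round(0).tolist())
    im=np.load(f"pics/l5_{n}.npy").astype(int); P=cloud(n,D)
    br=(im[...,0]-im[...,2]>60)&(P[...,0]>400)&(P[...,0]<520)&(P[...,1]>300)&(P[...,1]<380)&(D>0)
    w=np.argwhere(br); print("brass",n,len(w),w.mean(0)[::-1],P[br].mean(0), tri)if len(w) else None
E
```

```text
290 161 [40 22 10] [ 12 191  40]
312 165 [82 81 73] [27 28 82]
290 181 [82 81 74] [26 25 82]
322 181 [72 42 22] [ 12 177  72]
300 200 [60 37 17] [ 14 183  60]
320 200 [137 135 124] [ 25  24 137]
310 215 [131  85  41] [ 15 175 131]
330 222 [116  75  36] [ 15 176 116]
sleeve top top 90 [463.673 387.555 123.691] [[440.0, 364.0, 112.0], [489.0, 411.0, 126.0]]
brass top 9 [129. 195.] [457.911 342.13  147.945] <function tri at 0x7f932c781620>
sleeve top side 135 [467.447 393.907 121.786] [[443.0, 366.0, 112.0], [492.0, 414.0, 125.0]]
brass side 9 [255.889 287.333] [458.889 344.037 145.693] <function tri at 0x7f932c781620>
```

```bash
cat >> knives.py <<'E'
def find(img,D=None,zb=18,n="top",region=((350,660),(-450,-215)),vth=85,sth=100,show=True):
    hsv,m=knives(img,zb,n,region)
    er=m
    bl=(er&(hsv[...,1]<sth)&(hsv[...,2]>50)).astype(np.uint8); ha=(er&(hsv[...,1]>=sth)&(hsv[...,2]<vth)).astype(np.uint8)
    out=[];H=[]
    for mk,zz,lst in ((bl,zb+3,out),(ha,zb+18,H)):
        k,l,s,c=cv2.connectedComponentsWithStats(mk,connectivity=8)
        for i in range(1,k):
            if s[i,4]>=60:
                ys,xs=np.nonzero(l==i); pts=np.array([atz(n,(x,y),zz)[:2] for x,y in zip(xs,ys)])
                cen=pts.mean(0); w,V=np.linalg.eigh(np.cov((pts-cen).T)); pr=(pts-cen)@V[:,1]
                lst.append((cen,V[:,1],np.ptp(pr),s[i,4]))
    res=[]
    for cb,vb,lb,ab in out:
        for ch,vh,lh,ah in H:
            dd=np.linalg.norm(cb-ch)
            if 80<dd<115:
                ax=(cb-ch)/dd; res.append(((cb+ch)/2,np.degrees(np.arctan2(ax[1],ax[0])),dd,lb,lh,ab,ah))
    return res,out,H
E
python3 - <<'E'
from knives import *
for f in ("top","l5_top"):
    r,o,h=find(np.load(f"pics/{f}.npy"))
    for q in r: print(f,q[0],*[round(float(v),1) for v in q[1:]])
    print([ (a[0].round(0).tolist(),int(a[3])) for a in o],[ (a[0].round(0).tolist(),int(a[3])) for a in h])
E
```

```text
top [ 604.034 -323.912] -97.7 95.3 96.8 91.0 166.0 122.0
top [ 531.204 -334.739] 88.1 92.6 93.3 92.7 168.0 150.0
top [ 462.989 -324.375] -97.0 95.0 93.6 89.6 174.0 127.0
[([648.0, -340.0], 130), ([598.0, -371.0], 166), ([533.0, -288.0], 168), ([414.0, -444.0], 87), ([457.0, -372.0], 174)] [([610.0, -277.0], 122), ([530.0, -381.0], 150), ([469.0, -277.0], 127)]Traceback (most recent call last):
  File "<stdin>", line 3, in <module>
  File "knives.py", line 21, in find
    ys,xs=np.nonzero(l==i); pts=np.array([atz(n,(x,y),zz)[:2] for x,y in zip(xs,ys)])
                                          ~~~^^^^^^^^^^^^
  File "h.py", line 10, in atz
    o,d=ray(n,uv); return o+d*(z-o[2])/d[2]
        ~~~^^^^^^
  File "h.py", line 8, in ray
    f,cx,cy,R,t=cal(n); d=R.T@np.array([(uv[0]-cx)/f,(uv[1]-cy)/f,1.]); return -R.T@t,d
                ~~~^^^
  File "h.py", line 6, in cal
    c=vision.calibration(n); f=192/np.tan(np.radians(c['fovy']/2)); return f,c['cx'],c['cy'],np.array(c['R']),np.array(c['t'])
ValueError: time passes only in moves, steps and waits
```

```bash
python3 - <<'E'
s=open('h.py').read()
s=s.replace("""def cal(n):
    c=vision.calibration(n);""","""import os,pickle
def cal(n):
    fn=f'cal_{n}.pkl'
    if not os.path.exists(fn): pickle.dump(vision.calibration(n),open(fn,'wb'))
    c=pickle.load(open(fn,'rb'));""")
open('h.py','w').write(s)
E
python3 - <<'E'
from knives import *
cal("top");cal("side")
r,o,h=find(np.load("pics/l5_top.npy"))
for q in r: print(q[0],*[round(float(v),1) for v in q[1:]])
D=np.load("pics/topD.npy"); P=cloud("top",D)
# deck rim edges
for n in ("top","side"):
    D=np.load({"top":"pics/topD.npy","side":"pics/l1_sideD.npy"}[n]); q,m=zrect(n,D,15,40,(425,705),(-112,195))
    im=m.astype(np.uint8); r=cv2.minAreaRect(q[:,:2].astype(np.float32)); print("deck",n,np.round(r[0],1),np.round(r[1],1),round(r[2],2))
E
```

```text
[ 474.192 -324.977] -110.2 97.8 95.8 283.1 178.0 1832.0
deck top [563.4  40.7] [262.5 290.7] 2.4
deck side [565.5  41.2] [260.8 293.5] 2.36
```

The finder in my script agrees with the first picture: three knives at (604,-324), (531,-335) and (463,-324), heads alternating. The deck is at (564.4,41) with yaw 2.4°. The sleeve's top is at about 124 mm, so it is seated. Next is knife 1.

```bash
python3 plan.py 607 -302 90 -7.7 50
```

```text
now [559.94  -88.767 228.291] yaw -0.09 gap 59.6 F [-1.     0.127 -0.676] t 18.5 n 13
[[50,0.82,0.532,0.182,0,0.013,-0.0],[50,0.818,0.532,0.191,0,0.013,-0.0],[50,0.816,0.532,0.199,0,0.013,-0.0],[50,0.814,0.532,0.207,0,0.013,-0.0],[50,0.812,0.532,0.216,0,0.013,-0.0]]
[[50,0.81,0.532,0.224,0,0.013,-0.0],[50,0.807,0.532,0.232,0,0.013,-0.0],[50,0.805,0.532,0.24,0,0.013,-0.0],[50,0.802,0.532,0.249,0,0.013,-0.0],[50,0.8,0.532,0.257,0,0.013,-0.0]]
[[50,0.797,0.532,0.265,0,0.013,-0.0],[50,0.794,0.532,0.273,0,0.013,-0.0],[50,0.791,0.532,0.281,0,0.013,-0.0]]
```

Call:
send_rows(
  motion=[
    [50, 0.82, 0.532, 0.19, 0, 0.013, 0],
    [50, 0.82, 0.532, 0.19, 0, 0.013, 0],
    [50, 0.82, 0.532, 0.2, 0, 0.013, 0],
    [50, 0.81, 0.532, 0.21, 0, 0.013, 0],
    [50, 0.81, 0.532, 0.22, 0, 0.013, 0],
  ],
)

```text
time: 18.92
ee_pos: [578.5, -171.8, 174.6]
ee_rot: [-0.487, 0.486, -0.513, 0.513]
force: [0.4, -0.1, 0.6]
finger_gap: 49.9
```

Call:
send_rows(
  motion=[
    [50, 0.81, 0.532, 0.22, 0, 0.013, 0],
    [50, 0.81, 0.532, 0.23, 0, 0.013, 0],
    [50, 0.81, 0.532, 0.24, 0, 0.013, 0],
    [50, 0.8, 0.532, 0.25, 0, 0.013, 0],
    [50, 0.8, 0.532, 0.26, 0, 0.013, 0],
  ],
)

```text
time: 19.33
ee_pos: [596.5, -254.1, 121.3]
ee_rot: [0.473, -0.473, 0.526, -0.525]
force: [1.0, 0.4, 0.1]
finger_gap: 49.9
```

Call:
send_rows(
  motion=[
    [50, 0.8, 0.532, 0.27, 0, 0.013, 0],
    [50, 0.79, 0.532, 0.27, 0, 0.013, 0],
    [50, 0.79, 0.532, 0.28, 0, 0.013, 0],
    [50, 0, 0, 0, 0, 0, 0],
    [50, 0, 0, 0, 0, 0, 0],
  ],
)

```text
time: 19.75
ee_pos: [606.4, -303.3, 89.2]
ee_rot: [0.464, -0.465, 0.533, -0.533]
force: [0.1, 1.1, 0.2]
finger_gap: 49.7
```

```bash
python3 look.py l6 1 2>/dev/null; python3 plan.py 607 -302 21.5 -7.7 50 0 15;python3 - <<'E'
from h import *
a=np.load("pics/l6_top.npy");b=np.load("pics/l6_side.npy")
crop("top",a,310,180,40,5,"g1");crop("side",b,268,165,40,5,"g2")
cv2.imwrite("pics/l6c.png",cv2.hconcat([cv2.imread("pics/g1.png"),cv2.imread("pics/g2.png")]))
E
```

```text
[ 607.309 -301.806   90.193] 19.85
now [ 607.309 -301.806   90.193] yaw -7.7 gap 50.0 F [-1.186  0.597  0.835] t 19.85 n 5
[[50,0.003,0.687,-0.003,0,0,-0.0],[50,0.003,0.687,-0.003,0,0,-0.0],[50,0.003,0.687,-0.003,0,0,-0.0],[50,0.003,0.687,-0.003,0,0,-0.0],[50,0.002,0.687,-0.003,0,0,-0.0]]
```

View pics/l6c.png

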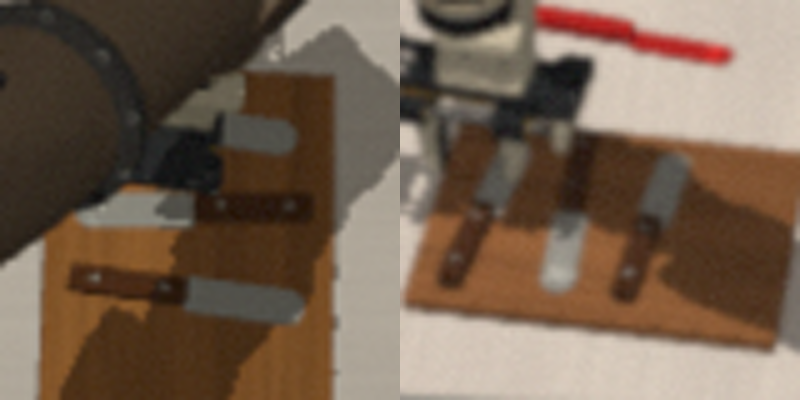

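Knife 1 is still where I measured it, with its handle between (440,280) and (490,205) in the side crop and the fingers above. I'll descend and grasp.

Call:
send_rows(
  motion=[
    [50, 0, 0.7, 0, 0, 0, 0],
    [50, 0, 0.7, 0, 0, 0, 0],
    [50, 0, 0.7, 0, 0, 0, 0],
    [50, 0, 0.7, 0, 0, 0, 0],
    [50, 0, 0.6, 0, 0, 0, 0],
  ],
  force=25,
)

```text
time: 20.27
ee_pos: [606.4, -301.9, 19.7]
ee_rot: [0.465, -0.465, 0.533, -0.532]
force: [0.5, 0.3, -1.4]
finger_gap: 50.1
```

Call:
send_rows(
  motion=[
    [5, 0, 0, 0, 0, 0, 0],
    [5, 0, 0, 0, 0, 0, 0],
    [5, 0, 0, 0, 0, 0, 0],
    [5, 0, 0, 0, 0, 0, 0],
    [5, 0, 0, 0, 0, 0, 0],
  ],
)

```text
time: 20.68
ee_pos: [607.1, -302.8, 22.1]
ee_rot: [-0.465, 0.465, -0.533, 0.533]
force: [0.3, -0.0, -0.7]
finger_gap: 22.0
```

Call:
send_rows(
  motion=[
    [5, 0, 0, 0, 0, 0, 0],
    [5, 0, 0, 0, 0, 0, 0],
  ],
)

```text
time: 20.85
ee_pos: [607.0, -302.7, 22.1]
ee_rot: [-0.465, 0.465, -0.533, 0.533]
force: [-0.4, -0.4, -0.5]
finger_gap: 21.9
```

Call:
send_rows(
  motion=[
    [5, 0, -1, 0, 0, 0, 0],
    [5, 0, -1, 0, 0, 0, 0],
    [5, 0, -1, 0, 0, 0, 0],
    [5, 0, -1, 0, 0, 0, 0],
    [5, 0, -1, 0, 0, 0, 0],
  ],
)

```text
time: 21.27
ee_pos: [606.8, -302.7, 122.9]
ee_rot: [0.465, -0.465, 0.533, -0.533]
force: [0.5, 0.4, -0.7]
finger_gap: 21.4
```

```bash
python3 plan.py 539.7 105.1 100 92.4 5
```

```text
now [ 606.778 -302.657  122.919] yaw -7.76 gap 21.4 F [ 0.509  0.358 -0.701] t 21.27 n 21
[[5.0,-0.94,0.055,-0.289,0,-0.106,-0.0],[5.0,-0.961,0.055,-0.21,0,-0.106,-0.0],[5.0,-0.975,0.055,-0.13,0,-0.106,-0.0],[5.0,-0.983,0.055,-0.048,0,-0.106,-0.0],[5.0,-0.983,0.055,0.034,0,-0.106,-0.0]]
[[5.0,-0.977,0.055,0.116,0,-0.106,-0.0],[5.0,-0.964,0.055,0.196,0,-0.106,-0.0],[5.0,-0.944,0.055,0.276,0,-0.106,-0.0],[5.0,-0.918,0.055,0.353,0,-0.106,-0.0],[5.0,-0.886,0.055,0.429,0,-0.106,-0.0]]
[[5.0,-0.847,0.055,0.501,0,-0.106,-0.0],[5.0,-0.802,0.055,0.569,0,-0.106,-0.0],[5.0,-0.752,0.055,0.634,0,-0.106,-0.0],[5.0,-0.697,0.055,0.695,0,-0.106,-0.0],[5.0,-0.637,0.055,0.75,0,-0.106,-0.0]]
[[5.0,-0.572,0.055,0.8,0,-0.106,-0.0],[5.0,-0.504,0.055,0.845,0,-0.106,-0.0],[5.0,-0.432,0.055,0.884,0,-0.106,-0.0],[5.0,-0.357,0.055,0.917,0,-0.106,-0.0],[5.0,-0.279,0.055,0.943,0,-0.106,-0.0]]
[[5.0,-0.2,0.055,0.963,0,-0.106,-0.0]]
```

Call:
send_rows(
  motion=[
    [5, -0.94, 0, -0.29, 0, -0.106, 0],
    [5, -0.96, 0, -0.21, 0, -0.106, 0],
    [5, -0.98, 0, -0.13, 0, -0.106, 0],
    [5, -0.98, 0, -0.05, 0, -0.106, 0],
    [5, -0.98, 0, 0.03, 0, -0.106, 0],
  ],
)

```text
time: 21.68
ee_pos: [590.6, -204.8, 122.1]
ee_rot: [0.566, -0.566, 0.424, -0.424]
force: [1.0, -0.2, -0.6]
finger_gap: 21.7
```

Call:
send_rows(
  motion=[
    [5, -0.98, 0, 0.12, 0, -0.106, 0],
    [5, -0.96, 0, 0.2, 0, -0.106, 0],
    [5, -0.94, 0, 0.28, 0, -0.106, 0],
    [5, -0.92, 0, 0.35, 0, -0.106, 0],
    [5, -0.89, 0, 0.43, 0, -0.106, 0],
  ],
)

```text
time: 22.1
ee_pos: [574.7, -107.7, 122.1]
ee_rot: [0.641, -0.641, 0.298, -0.298]
force: [-0.0, -0.1, -1.4]
finger_gap: 21.6
```

Call:
send_rows(
  motion=[
    [5, -0.85, 0, 0.5, 0, -0.106, 0],
    [5, -0.8, 0, 0.57, 0, -0.106, 0],
    [5, -0.75, 0, 0.63, 0, -0.106, 0],
    [5, -0.7, 0, 0.7, 0, -0.106, 0],
    [5, -0.64, 0, 0.75, 0, -0.106, 0],
  ],
)

```text
time: 22.52
ee_pos: [558.7, -10.6, 122.1]
ee_rot: [0.689, -0.689, 0.159, -0.159]
force: [-0.3, 0.2, -0.6]
finger_gap: 22.0
```

Call:
send_rows(
  motion=[
    [5, -0.57, 0, 0.8, 0, -0.106, 0],
    [5, -0.5, 0, 0.85, 0, -0.106, 0],
    [5, -0.43, 0, 0.88, 0, -0.106, 0],
    [5, -0.36, 0, 0.92, 0, -0.106, 0],
    [5, -0.28, 0, 0.94, 0, -0.106, 0],
  ],
)

```text
time: 22.93
ee_pos: [542.8, 86.4, 122.2]
ee_rot: [-0.707, 0.707, -0.013, 0.013]
force: [-0.1, 0.3, -0.4]
finger_gap: 21.5
```

Call:
send_rows(
  motion=[
    [5, -0.2, 0, 0.96, 0, -0.106, 0],
    [5, 0, 0, 0, 0, 0, 0],
    [5, 0, 0, 0, 0, 0, 0],
    [5, 0, 0, 0, 0, 0, 0],
  ],
)

```text
time: 23.27
ee_pos: [539.9, 104.1, 122.0]
ee_rot: [-0.707, 0.707, 0.014, -0.014]
force: [0.2, -0.7, -0.8]
finger_gap: 22.1
```

```bash
python3 plan.py 539.7 105.1 45 92.4 5 0 15; python3 look.py l7 1 2>/dev/null
python3 - <<'E'
from h import *
a=np.load("pics/l7_top.npy");b=np.load("pics/l7_side.npy")
crop("top",a,205,170,50,4,"g1");crop("side",b,245,235,50,4,"g2")
cv2.imwrite("pics/l7c.png",cv2.hconcat([cv2.imread("pics/g1.png"),cv2.imread("pics/g2.png")]))
E
```

```text
now [539.941 104.063 122.04 ] yaw 92.31 gap 22.1 F [ 0.196 -0.678 -0.799] t 23.27 n 6
[[5.0,-0.002,0.642,0.009,0,0,0.0],[5.0,-0.002,0.642,0.009,0,0,0.0],[5.0,-0.002,0.642,0.009,0,0,0.0],[5.0,-0.002,0.642,0.009,0,0,0.0],[5.0,-0.002,0.642,0.009,0,0,0.0]]
[[5.0,-0.002,0.642,0.009,0,0,0.0]]
[540.064 103.587 122.018] 23.3667
```

View pics/l7c.png

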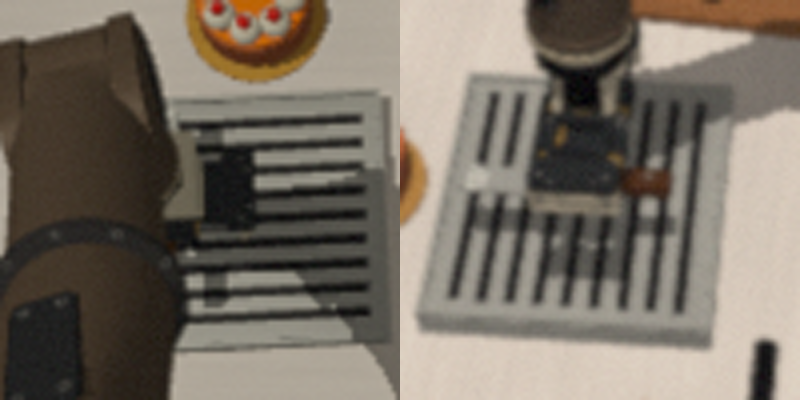

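The knife is held square above the deck with its handle toward the robot, at (645,180) in the side crop. I'll lower it.

Call:
send_rows(
  motion=[
    [5, 0, 0.9, 0.02, 0, 0, 0],
    [5, 0, 0.9, 0.02, 0, 0, 0],
    [5, 0, 0.9, 0.02, 0, 0, 0],
    [5, 0, 0.9, 0, 0, 0, 0],
    [5, 0, 0.6, 0, 0, 0, 0],
  ],
)

```text
time: 23.78
ee_pos: [539.4, 104.8, 36.5]
ee_rot: [-0.707, 0.707, 0.014, -0.015]
force: [-1.0, -0.6, -1.4]
finger_gap: 21.6
```

Call:
send_rows(
  motion=[
    [5, 0, 0.15, 0, 0, 0, 0],
    [5, 0, 0.15, 0, 0, 0, 0],
    [5, 0, 0, 0, 0, 0, 0],
  ],
)

```text
time: 24.03
ee_pos: [540.0, 105.6, 32.0]
ee_rot: [-0.707, 0.707, 0.015, -0.015]
force: [-0.4, -0.9, -1.7]
finger_gap: 21.4
```

Call:
send_rows(
  motion=[
    [5, 0, 0.06, 0, 0, 0, 0],
    [5, 0, 0.06, 0, 0, 0, 0],
    [5, 0, 0, 0, 0, 0, 0],
  ],
)

```text
time: 24.28
ee_pos: [540.2, 106.2, 30.1]
ee_rot: [0.707, -0.707, -0.015, 0.015]
force: [0.1, -0.2, -0.3]
finger_gap: 21.6
```

Call:
send_rows(
  motion=[
    [5, 0, 0.05, 0, 0, 0, 0],
    [5, 0, 0, 0, 0, 0, 0],
  ],
)

```text
time: 24.45
ee_pos: [540.2, 106.3, 28.9]
ee_rot: [0.707, -0.707, -0.015, 0.015]
force: [-0.0, -0.2, 1.8]
finger_gap: 21.6
```

Call:
send_rows(
  motion=[
    [46, 0, 0, 0, 0, 0, 0],
    [46, 0, 0, 0, 0, 0, 0],
    [46, 0, 0, 0, 0, 0, 0],
    [46, 0, -0.5, 0, 0, 0, 0],
    [46, 0, -1, 0, 0, 0, 0],
  ],
)

```text
time: 24.87
ee_pos: [538.3, 105.8, 57.6]
ee_rot: [-0.707, 0.707, 0.014, -0.016]
force: [0.2, -0.0, 1.0]
finger_gap: 45.6
```

Call:
send_rows(
  motion=[
    [46, 0, -1, 0, 0, 0, 0],
    [46, 0, -1, 0, 0, 0, 0],
    [46, 0, -1, 0, 0, 0, 0],
    [46, 0, -1, 0, 0, 0, 0],
    [46, 0, -1, 0, 0, 0, 0],
  ],
)

```text
time: 25.28
ee_pos: [539.6, 106.1, 160.4]
ee_rot: [0.707, -0.707, -0.015, 0.015]
force: [0.4, -0.3, 0.3]
finger_gap: 45.6
```

```bash
python3 plan.py 530.5 -356.7 130 -1.9 50
```

```text
now [539.647 106.07  160.416] yaw 92.41 gap 45.6 F [ 0.418 -0.307  0.269] t 25.28 n 24
[[50,-0.06,0.063,-0.962,0,0.087,0.0],[50,0.006,0.063,-0.964,0,0.087,0.0],[50,0.073,0.063,-0.962,0,0.087,0.0],[50,0.138,0.063,-0.954,0,0.087,0.0],[50,0.203,0.063,-0.943,0,0.087,0.0]]
[[50,0.267,0.063,-0.926,0,0.087,0.0],[50,0.33,0.063,-0.906,0,0.087,0.0],[50,0.392,0.063,-0.881,0,0.087,0.0],[50,0.451,0.063,-0.852,0,0.087,0.0],[50,0.508,0.063,-0.819,0,0.087,0.0]]
[[50,0.563,0.063,-0.783,0,0.087,0.0],[50,0.616,0.063,-0.742,0,0.087,0.0],[50,0.665,0.063,-0.698,0,0.087,0.0],[50,0.711,0.063,-0.651,0,0.087,0.0],[50,0.754,0.063,-0.601,0,0.087,0.0]]
[[50,0.794,0.063,-0.548,0,0.087,0.0],[50,0.829,0.063,-0.492,0,0.087,0.0],[50,0.861,0.063,-0.434,0,0.087,0.0],[50,0.889,0.063,-0.374,0,0.087,0.0],[50,0.912,0.063,-0.312,0,0.087,0.0]]
[[50,0.932,0.063,-0.249,0,0.087,0.0],[50,0.947,0.063,-0.184,0,0.087,0.0],[50,0.957,0.063,-0.119,0,0.087,0.0],[50,0.963,0.063,-0.053,0,0.087,0.0]]
```

Call:
send_rows(
  motion=[
    [50, -0.06, 0, -0.96, 0, 0.087, 0],
    [50, 0, 0, -0.96, 0, 0.087, 0],
    [50, 0.07, 0, -0.96, 0, 0.087, 0],
    [50, 0.14, 0, -0.95, 0, 0.087, 0],
    [50, 0.2, 0, -0.94, 0, 0.087, 0],
  ],
)

```text
time: 25.7
ee_pos: [537.1, 7.5, 158.1]
ee_rot: [-0.699, 0.699, -0.109, 0.108]
force: [-0.0, -0.0, 0.5]
finger_gap: 50.0
```

Call:
send_rows(
  motion=[
    [50, 0.27, 0, -0.93, 0, 0.087, 0],
    [50, 0.33, 0, -0.91, 0, 0.087, 0],
    [50, 0.39, 0, -0.88, 0, 0.087, 0],
    [50, 0.45, 0, -0.85, 0, 0.087, 0],
    [50, 0.51, 0, -0.82, 0, 0.087, 0],
  ],
)

```text
time: 26.12
ee_pos: [535.9, -88.5, 158.5]
ee_rot: [-0.67, 0.67, -0.225, 0.225]
force: [0.7, 0.3, 0.4]
finger_gap: 50.4
```

Call:
send_rows(
  motion=[
    [50, 0.56, 0, -0.78, 0, 0.087, 0],
    [50, 0.62, 0, -0.74, 0, 0.087, 0],
    [50, 0.67, 0, -0.7, 0, 0.087, 0],
    [50, 0.71, 0, -0.65, 0, 0.087, 0],
    [50, 0.75, 0, -0.6, 0, 0.087, 0],
  ],
)

```text
time: 26.53
ee_pos: [534.4, -184.7, 158.6]
ee_rot: [-0.622, 0.622, -0.336, 0.336]
force: [-0.2, 0.7, 0.1]
finger_gap: 49.6
```

```bash
python3 look.py l8 1 2>/dev/null
```

```text
[ 533.949 -187.648  158.743] 26.6333
```

View pics/l8_top.png

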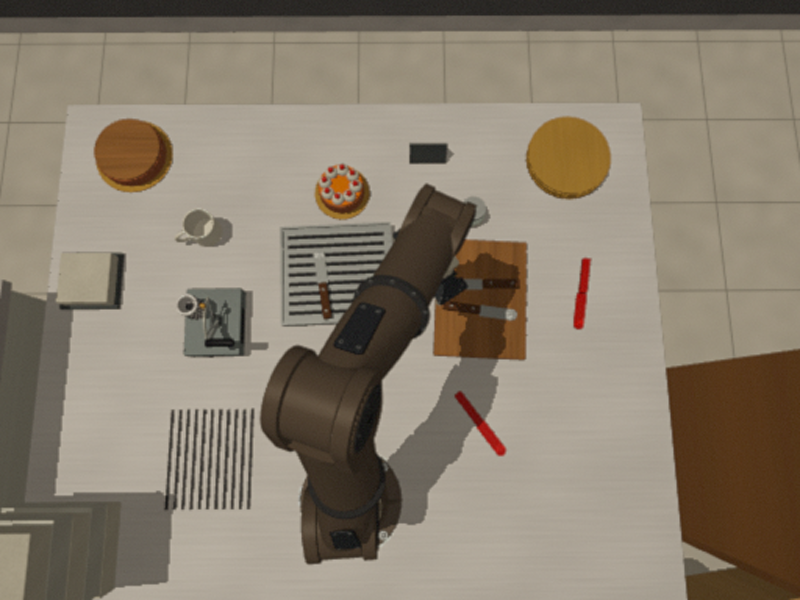

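View pics/l8_side.png

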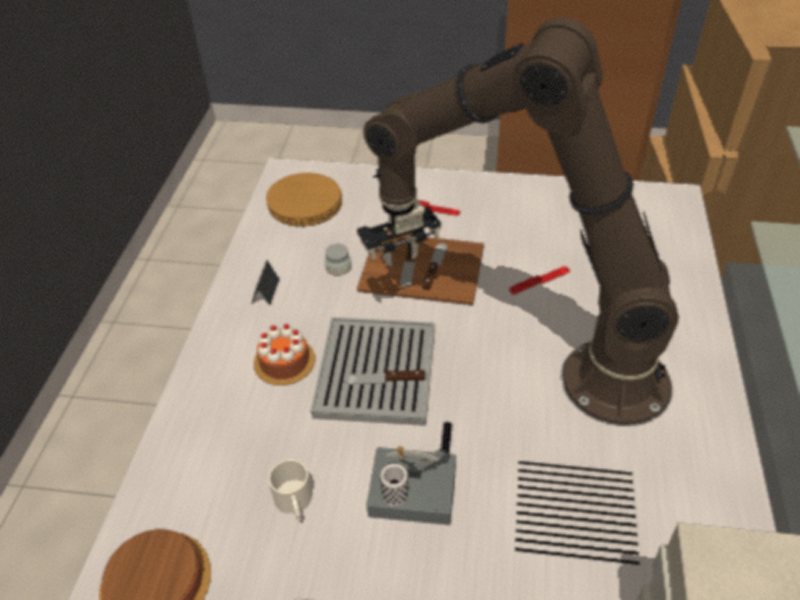

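Knife 1 lies on the deck with its handle at the staff side, at (325,300) in the top view. Knives 2 and 3 are unmoved. I'm continuing to knife 2.

```bash
python3 plan.py 530.5 -356.7 90 -1.9 50
python3 - <<'E'
from knives import *
im=np.load("pics/l8_top.npy").copy()
hsv=cv2.cvtColor(im,cv2.COLOR_RGB2HSV).astype(int)
_,m=knives(im,25,"top",((440,690),(60,140)))
ha=m&(hsv[...,1]>120)&(hsv[...,2]<140)
ys,xs=np.nonzero(ha); pts=np.array([atz("top",(x,y),43)[:2] for x,y in zip(xs,ys)]); c=pts.mean(0); w,V=np.linalg.eigh(np.cov((pts-c).T)); print("handle",len(pts),c,np.degrees(np.arctan2(*V[::-1,1])),np.ptp((pts-c)@V[:,1]))
E
```

```text
now [ 533.949 -187.648  158.743] yaw 33.11 gap 50.2 F [-0.294  0.151  0.502] t 26.63 n 10
[[50,0.698,0.346,-0.476,0,0.078,0.0],[50,0.726,0.345,-0.432,0,0.078,0.0],[50,0.751,0.345,-0.387,0,0.078,0.0],[50,0.773,0.345,-0.341,0,0.078,0.0],[50,0.793,0.345,-0.293,0,0.078,0.0]]
[[50,0.809,0.345,-0.244,0,0.078,0.0],[50,0.823,0.344,-0.194,0,0.078,0.0],[50,0.833,0.344,-0.143,0,0.078,0.0],[50,0.84,0.344,-0.092,0,0.078,0.0],[50,0.844,0.344,-0.041,0,0.078,0.0]]
handle 91 [487.25   68.496] -171.97799995086908 89.37803070304751
```

Knife 1 now measures about 35 mm from where I released it, and turned about 8°, so it was evidently knocked. I'll put knife 2 in the far (-y) place, then realign knife 1.

Call:
send_rows(
  motion=[
    [50, 0.7, 0.345, -0.48, 0, 0.078, 0],
    [50, 0.73, 0.345, -0.43, 0, 0.078, 0],
    [50, 0.75, 0.345, -0.39, 0, 0.078, 0],
    [50, 0.77, 0.345, -0.34, 0, 0.078, 0],
    [50, 0.79, 0.345, -0.29, 0, 0.078, 0],
  ],
)

```text
time: 27.05
ee_pos: [533.2, -269.3, 123.1]
ee_rot: [-0.564, 0.564, -0.427, 0.427]
force: [-0.4, 0.0, 0.1]
finger_gap: 50.1
```

Call:
send_rows(
  motion=[
    [50, 0.81, 0.345, -0.24, 0, 0.078, 0],
    [50, 0.82, 0.345, -0.19, 0, 0.078, 0],
    [50, 0.83, 0.345, -0.14, 0, 0.078, 0],
    [50, 0.84, 0.345, -0.09, 0, 0.078, 0],
    [50, 0.84, 0.345, -0.04, 0, 0.078, 0],
  ],
)

```text
time: 27.47
ee_pos: [532.9, -353.3, 88.8]
ee_rot: [0.492, -0.492, 0.508, -0.508]
force: [-0.3, 0.4, 0.5]
finger_gap: 50.2
```

```bash
python3 look.py l9 2 2>/dev/null; python3 plan.py 530.5 -356.7 21.5 -1.9 50 0 15
python3 - <<'E'
from h import *
a=np.load("pics/l9_top.npy");b=np.load("pics/l9_side.npy")
crop("top",a,215,175,45,4,"g1");crop("side",b,268,165,45,4,"g2")
cv2.imwrite("pics/l9c.png",cv2.hconcat([cv2.imread("pics/g1.png"),cv2.imread("pics/g2.png")]))
E
```

```text
[ 532.632 -352.225   89.032] 27.6667
now [ 532.632 -352.225   89.032] yaw -1.5 gap 49.9 F [ 0.868 -0.122 -0.737] t 27.67 n 5
[[50,0.045,0.675,-0.02,0,0.002,-0.0],[50,0.045,0.675,-0.02,0,0.002,-0.0],[50,0.045,0.675,-0.02,0,0.002,-0.0],[50,0.045,0.675,-0.02,0,0.002,-0.0],[50,0.045,0.675,-0.02,0,0.002,-0.0]]
```

View pics/l9c.png

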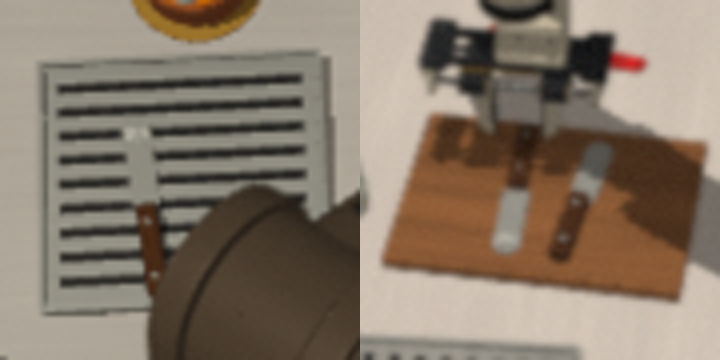

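On the deck, knife 1 is tilted, from its tip at (135,130) to its handle end at (155,290). On the board, knife 2's handle is under the fingers at (520,160). I'll grasp knife 2.

Call:
send_rows(
  motion=[
    [50, 0.045, 0.675, -0.02, 0, 0, 0],
    [50, 0.045, 0.675, -0.02, 0, 0, 0],
    [50, 0.045, 0.675, -0.02, 0, 0, 0],
    [50, 0.045, 0.675, -0.02, 0, 0, 0],
    [50, 0.045, 0.66, -0.02, 0, 0, 0],
  ],
)

```text
time: 28.08
ee_pos: [530.5, -355.3, 20.5]
ee_rot: [0.494, -0.494, 0.506, -0.506]
force: [0.4, 0.7, -0.3]
finger_gap: 50.0
```

Call:
send_rows(
  motion=[
    [5, 0, 0, 0, 0, 0, 0],
    [5, 0, 0, 0, 0, 0, 0],
    [5, 0, 0, 0, 0, 0, 0],
    [5, 0, 0, 0, 0, 0, 0],
    [5, 0, 0, 0, 0, 0, 0],
  ],
)

```text
time: 28.5
ee_pos: [531.2, -356.1, 23.0]
ee_rot: [-0.494, 0.494, -0.506, 0.506]
force: [1.3, -0.3, -0.2]
finger_gap: 22.0
```

Call:
send_rows(
  motion=[
    [5, 0, 0, 0, 0, 0, 0],
    [5, 0, 0, 0, 0, 0, 0],
  ],
)

```text
time: 28.67
ee_pos: [531.2, -356.2, 23.0]
ee_rot: [-0.494, 0.494, -0.506, 0.506]
force: [-0.3, -0.3, 2.6]
finger_gap: 21.9
```

Call:
send_rows(
  motion=[
    [5, 0, -1, 0, 0, 0, 0],
    [5, 0, -1, 0, 0, 0, 0],
    [5, 0, -1, 0, 0, 0, 0],
    [5, 0, -1, 0, 0, 0, 0],
    [5, 0, -1, 0, 0, 0, 0],
  ],
)

```text
time: 29.08
ee_pos: [530.5, -355.8, 123.2]
ee_rot: [0.494, -0.494, 0.506, -0.506]
force: [0.3, -0.2, -0.6]
finger_gap: 21.9
```

```bash
python3 plan.py 545.1 -24.9 120 -87.6 5
```

```text
now [ 530.464 -355.759  123.213] yaw -1.41 gap 21.9 F [ 0.339 -0.178 -0.61 ] t 29.08 n 17
[[5.0,-0.974,0.01,0.019,0,0.113,0.0],[5.0,-0.972,0.01,-0.067,0,0.113,0.0],[5.0,-0.962,0.01,-0.153,0,0.113,0.0],[5.0,-0.945,0.01,-0.237,0,0.113,0.0],[5.0,-0.92,0.01,-0.32,0,0.113,0.0]]
[[5.0,-0.888,0.01,-0.4,0,0.113,0.0],[5.0,-0.849,0.01,-0.477,0,0.113,0.0],[5.0,-0.804,0.01,-0.55,0,0.113,0.0],[5.0,-0.752,0.01,-0.619,0,0.113,0.0],[5.0,-0.695,0.01,-0.683,0,0.113,0.0]]
[[5.0,-0.632,0.01,-0.742,0,0.113,0.0],[5.0,-0.564,0.01,-0.794,0,0.113,0.0],[5.0,-0.491,0.01,-0.841,0,0.113,0.0],[5.0,-0.415,0.01,-0.881,0,0.113,0.0],[5.0,-0.335,0.01,-0.914,0,0.113,0.0]]
[[5.0,-0.253,0.01,-0.941,0,0.113,0.0],[5.0,-0.169,0.009,-0.959,0,0.113,0.0]]
```

Call:
send_rows(
  motion=[
    [5, -0.97, 0, 0.02, 0, 0.113, 0],
    [5, -0.97, 0, -0.07, 0, 0.113, 0],
    [5, -0.96, 0, -0.15, 0, 0.113, 0],
    [5, -0.95, 0, -0.24, 0, 0.113, 0],
    [5, -0.92, 0, -0.32, 0, 0.113, 0],
  ],
)

```text
time: 29.5
ee_pos: [534.8, -257.6, 122.4]
ee_rot: [0.369, -0.369, 0.603, -0.603]
force: [-0.2, 0.2, -1.8]
finger_gap: 21.4
```

Call:
send_rows(
  motion=[
    [5, -0.89, 0, -0.4, 0, 0.113, 0],
    [5, -0.85, 0, -0.48, 0, 0.113, 0],
    [5, -0.8, 0, -0.55, 0, 0.113, 0],
    [5, -0.75, 0, -0.62, 0, 0.113, 0],
    [5, -0.7, 0, -0.68, 0, 0.113, 0],
  ],
)

```text
time: 29.92
ee_pos: [539.3, -160.3, 122.4]
ee_rot: [0.227, -0.227, 0.67, -0.669]
force: [-0.1, -0.4, -0.7]
finger_gap: 21.6
```

Call:
send_rows(
  motion=[
    [5, -0.63, 0, -0.74, 0, 0.113, 0],
    [5, -0.56, 0, -0.79, 0, 0.113, 0],
    [5, -0.49, 0, -0.84, 0, 0.113, 0],
    [5, -0.42, 0, -0.88, 0, 0.113, 0],
    [5, -0.34, 0, -0.91, 0, 0.113, 0],
  ],
)

```text
time: 30.33
ee_pos: [544.1, -63.1, 122.4]
ee_rot: [0.074, -0.074, 0.703, -0.703]
force: [-0.5, -0.4, -3.2]
finger_gap: 22.0
```

Call:
send_rows(
  motion=[
    [5, -0.25, 0, -0.94, 0, 0.113, 0],
    [5, -0.17, 0, -0.96, 0, 0.113, 0],
    [5, 0, 0, 0, 0, 0, 0],
    [5, 0, 0, 0, 0, 0, 0],
    [5, 0, 0, 0, 0, 0, 0],
  ],
)

```text
time: 30.75
ee_pos: [546.0, -25.9, 122.4]
ee_rot: [-0.014, 0.014, -0.707, 0.707]
force: [-0.8, -0.9, -1.1]
finger_gap: 21.7
```

```bash
python3 plan.py 545.1 -24.9 37 -87.6 5 0 17; python3 look.py l10 1 2>/dev/null
python3 - <<'E'
from h import *
b=np.load("pics/l10_side.npy")
crop("side",b,245,235,50,5,"l10c")
E
```

```text
now [545.999 -25.893 122.438] yaw -87.77 gap 21.7 F [-0.842 -0.912 -1.104] t 30.75 n 6
[[5.0,0.007,0.712,-0.009,0,-0.001,0.0],[5.0,0.007,0.712,-0.009,0,-0.001,0.0],[5.0,0.007,0.712,-0.009,0,-0.001,0.0],[5.0,0.007,0.712,-0.009,0,-0.001,0.0],[5.0,0.007,0.712,-0.009,0,-0.001,0.0]]
[[5.0,0.007,0.712,-0.009,0,-0.001,0.0]]
[546.056 -26.541 122.582] 30.85
```

View pics/l10c.png

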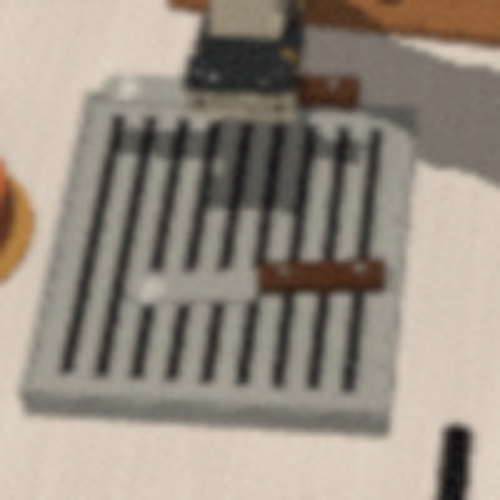

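Call:
send_rows(
  motion=[
    [5, 0, 0.9, -0.03, 0, 0, 0],
    [5, 0, 0.9, -0.03, 0, 0, 0],
    [5, 0, 0.9, 0, 0, 0, 0],
    [5, 0, 0.9, 0, 0, 0, 0],
    [5, 0, 0.6, 0, 0, 0, 0],
  ],
)

```text
time: 31.27
ee_pos: [545.6, -25.2, 37.2]
ee_rot: [0.013, -0.013, 0.707, -0.707]
force: [-0.1, -0.3, -2.0]
finger_gap: 21.8
```

Call:
send_rows(
  motion=[
    [5, 0, 0.15, 0, 0, 0, 0],
    [5, 0, 0.1, 0, 0, 0, 0],
    [5, 0, 0.05, 0, 0, 0, 0],
    [5, 0, 0, 0, 0, 0, 0],
  ],
)

```text
time: 31.6
ee_pos: [546.7, -24.5, 33.0]
ee_rot: [0.014, -0.013, 0.707, -0.707]
force: [0.5, -0.0, -0.5]
finger_gap: 21.9
```

Call:
send_rows(
  motion=[
    [5, 0, 0.08, 0, 0, 0, 0],
    [5, 0, 0.05, 0, 0, 0, 0],
    [5, 0, 0, 0, 0, 0, 0],
  ],
)

```text
time: 31.85
ee_pos: [546.3, -24.1, 29.9]
ee_rot: [0.013, -0.013, 0.707, -0.707]
force: [-0.7, 0.0, -0.9]
finger_gap: 21.9
```

Call:
send_rows(
  motion=[
    [5, 0, 0.05, 0, 0, 0, 0],
    [5, 0, 0, 0, 0, 0, 0],
  ],
)

```text
time: 32.02
ee_pos: [546.4, -24.1, 29.9]
ee_rot: [0.013, -0.013, 0.707, -0.707]
force: [-3.9, 2.6, 14.8]
finger_gap: 21.8
```

Call:
send_rows(
  motion=[
    [46, 0, 0, 0, 0, 0, 0],
    [46, 0, 0, 0, 0, 0, 0],
    [46, 0, 0, 0, 0, 0, 0],
    [46, 0, 0, 0, 0, 0, 0],
    [46, 0, -0.5, 0, 0, 0, 0],
  ],
)

```text
time: 32.43
ee_pos: [545.2, -24.0, 37.8]
ee_rot: [-0.012, 0.014, -0.707, 0.707]
force: [0.2, 1.6, -0.6]
finger_gap: 44.9
```

Call:
send_rows(
  motion=[
    [46, 0, -1, 0, 0, 0, 0],
    [46, 0, -1, 0, 0, 0, 0],
    [46, 0, -1, 0, 0, 0, 0],
    [46, 0, -1, 0, 0, 0, 0],
    [46, 0, -1, 0, 0, 0, 0],
  ],
)

```text
time: 32.85
ee_pos: [546.0, -24.5, 140.4]
ee_rot: [-0.013, 0.013, -0.707, 0.707]
force: [-0.3, 0.9, 0.4]
finger_gap: 46.1
```

```bash
python3 look.py l11 2 2>/dev/null
```

```text
[546.351 -24.09  139.344] 33.05
```

View pics/l11_top.png

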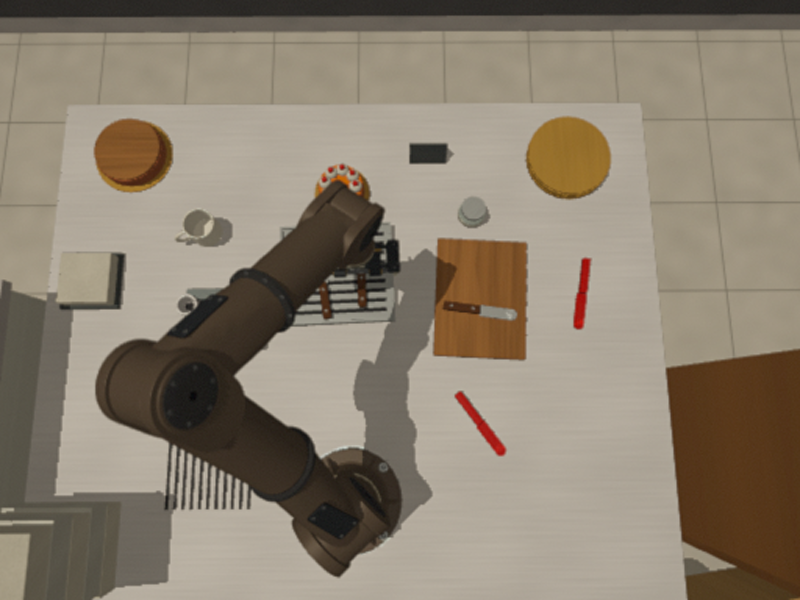

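View pics/l11_side.png

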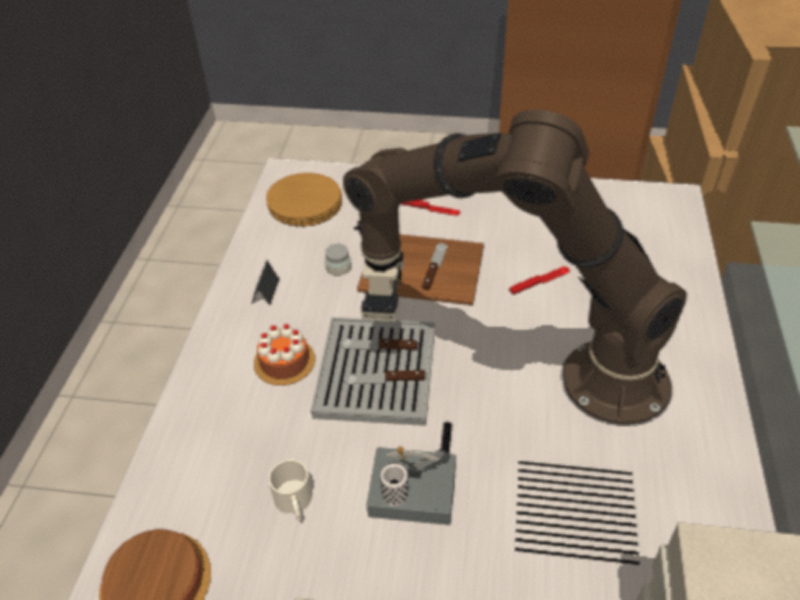

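Both knives are on the deck, with handles at (325,298) for knife 1 (tilted) and (362,290) for knife 2. Knife 3 is still on the board. I'll measure the knives on the deck.

```bash
cat > dk.py <<'E'
from knives import *
def handles(img,n,region=((400,700),(-110,190)),z=43,smin=110,vmax=150,amin=40):
    hsv,m=knives(img,z,n,region); ha=(m&(hsv[...,1]>smin)&(hsv[...,2]<vmax)&((hsv[...,0]<25)|(hsv[...,0]>170))).astype(np.uint8)
    k,l,s,c=cv2.connectedComponentsWithStats(ha,connectivity=8); out=[]
    for i in range(1,k):
        if s[i,4]<amin: continue
        ys,xs=np.nonzero(l==i); pts=np.array([atz(n,(x,y),z)[:2] for x,y in zip(xs,ys)]); c0=pts.mean(0); w,V=np.linalg.eigh(np.cov((pts-c0).T)); a=V[:,1]*np.sign(V[0,1])
        out.append((c0.round(1),round(np.degrees(np.arctan2(a[1],a[0])),1),round(np.ptp((pts-c0)@a),0),round(np.ptp((pts-c0)@V[:,0]),0),len(xs)))
    return out
if __name__=="__main__":
    import sys
    for f in sys.argv[1:]:
        for n in ("top","side"):
            for q in handles(np.load(f"pics/{f}_{n}.npy"),n,region=((430,700),(-105,190)) ): print(f,n,q)
E
python3 dk.py l8 l11
```

```text
l8 top (array([486.6,  68.1]), np.float64(9.5), np.float64(89.0), np.float64(24.0), 104)
l8 side (array([490. ,  77.1]), np.float64(5.9), np.float64(83.0), np.float64(28.0), 110)
l11 top (array([511.1, -24.5]), np.float64(3.7), np.float64(81.0), np.float64(24.0), 94)
l11 top (array([488. ,  68.3]), np.float64(9.3), np.float64(93.0), np.float64(22.0), 106)
l11 side (array([519.5, -16.1]), np.float64(2.6), np.float64(87.0), np.float64(30.0), 107)
l11 side (array([491.,  77.]), np.float64(6.6), np.float64(83.0), np.float64(28.0), 109)
```

```bash
python3 plan.py 515.8 72.1 90 -82.5 46
```

```text
now [546.351 -24.09  139.344] yaw -87.84 gap 46.0 F [-0.106  0.309 -0.306] t 33.05 n 6
[[46.0,0.225,0.411,-0.81,0,-0.02,-0.0],[46.0,0.212,0.411,-0.814,0,-0.02,-0.0],[46.0,0.199,0.411,-0.817,0,-0.02,-0.0],[46.0,0.186,0.411,-0.82,0,-0.02,-0.0],[46.0,0.174,0.411,-0.823,0,-0.02,-0.0]]
[[46.0,0.161,0.411,-0.826,0,-0.02,-0.0]]
```

Call:
send_rows(
  motion=[
    [46, 0.22, 0.41, -0.81, 0, -0.02, 0],
    [46, 0.21, 0.41, -0.81, 0, -0.02, 0],
    [46, 0.2, 0.41, -0.82, 0, -0.02, 0],
    [46, 0.19, 0.41, -0.82, 0, -0.02, 0],
    [46, 0.17, 0.41, -0.82, 0, -0.02, 0],
  ],
)

```text
time: 33.47
ee_pos: [519.7, 56.5, 96.6]
ee_rot: [-0.041, 0.042, -0.706, 0.706]
force: [-1.0, 0.1, -0.4]
finger_gap: 46.2
```

Call:
send_rows(
  motion=[
    [46, 0.16, 0.41, -0.83, 0, -0.02, 0],
    [46, 0, 0, 0, 0, 0, 0],
    [46, 0, 0, 0, 0, 0, 0],
  ],
)

```text
time: 33.72
ee_pos: [514.8, 72.8, 88.7]
ee_rot: [-0.046, 0.048, -0.705, 0.706]
force: [-0.2, -0.5, -0.7]
finger_gap: 45.9
```

```bash
python3 plan.py 515.8 72.1 29.5 -82.5 46 0 15;  python3 look.py l12 1 2>/dev/null; python3 dk.py l12
python3 - <<'E'
from h import *
b=np.load("pics/l12_side.npy")
crop("side",b,245,235,50,5,"l12c")
E
```

```text
now [514.783  72.786  88.668] yaw -82.35 gap 45.9 F [-0.17  -0.546 -0.739] t 33.72 n 4
[[46.0,-0.013,0.74,0.01,0,0.001,0.001],[46.0,-0.013,0.74,0.01,0,0.001,0.001],[46.0,-0.012,0.74,0.01,0,0.001,0.001],[46.0,-0.012,0.74,0.01,0,0.001,0.001]]
[515.908  71.25   89.667] 33.8167
l12 top (array([515.8, -24.4]), np.float64(3.2), np.float64(90.0), np.float64(22.0), 99)
l12 top (array([476.8,  66.7]), np.float64(10.3), np.float64(66.0), np.float64(23.0), 80)
l12 side (array([487.8,  78.7]), np.float64(9.1), np.float64(83.0), np.float64(23.0), 96)
```

View pics/l12c.png

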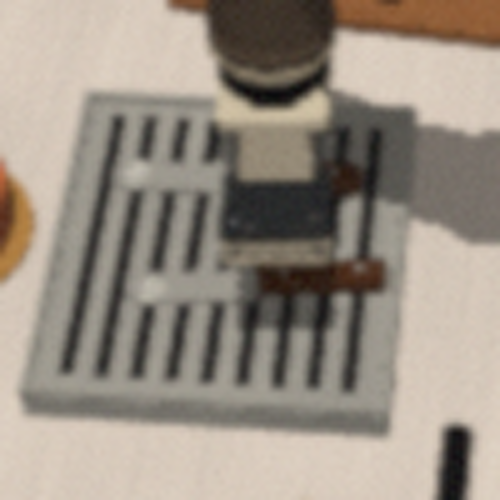

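Knife 1's handle is beneath the fingers, seen at (320,275) in the side crop (with perspective). I'll descend and grasp.

Call:
send_rows(
  motion=[
    [46, 0, 0.74, 0, 0, 0, 0],
    [46, 0, 0.74, 0, 0, 0, 0],
    [46, 0, 0.74, 0, 0, 0, 0],
    [46, 0, 0.74, 0, 0, 0, 0],
    [46, 0, 0, 0, 0, 0, 0],
  ],
)

```text
time: 34.23
ee_pos: [514.8, 70.8, 28.8]
ee_rot: [-0.045, 0.047, -0.705, 0.706]
force: [-0.9, 0.0, 0.4]
finger_gap: 45.9
```

Call:
send_rows(
  motion=[
    [5, 0, 0, 0, 0, 0, 0],
    [5, 0, 0, 0, 0, 0, 0],
    [5, 0, 0, 0, 0, 0, 0],
    [5, 0, 0, 0, 0, 0, 0],
    [5, 0, 0, 0, 0, 0, 0],
  ],
)

```text
time: 34.65
ee_pos: [516.2, 72.0, 31.1]
ee_rot: [0.047, -0.046, 0.706, -0.705]
force: [-1.1, -0.2, 5.3]
finger_gap: 21.9
```

Call:
send_rows(
  motion=[
    [5, 0, 0, 0, 0, 0, 0],
    [5, 0, -0.5, 0, 0, 0, 0],
    [5, 0, 0, 0, 0, 0, 0],
  ],
)

```text
time: 34.9
ee_pos: [516.3, 71.9, 41.8]
ee_rot: [0.047, -0.046, 0.706, -0.706]
force: [-0.1, -0.3, -0.2]
finger_gap: 21.7
```

```bash
python3 plan.py 539.7 105.1 40 -87.6 5 0 15
```

```text
now [516.292  71.886  41.794] yaw -82.46 gap 21.7 F [-0.126 -0.268 -0.169] t 34.9 n 3
[[5.0,-0.459,0.031,-0.498,0,0.038,-0.001],[5.0,-0.444,0.03,-0.511,0,0.038,-0.001],[5.0,-0.429,0.03,-0.524,0,0.038,-0.001]]
```

Call:
send_rows(
  motion=[
    [5, -0.46, 0, -0.5, 0, 0.038, 0],
    [5, -0.44, 0, -0.51, 0, 0.038, 0],
    [5, -0.43, 0, -0.52, 0, 0.038, 0],
    [5, 0, 0, 0, 0, 0, 0],
    [5, 0, 0, 0, 0, 0, 0],
  ],
)

```text
time: 35.32
ee_pos: [539.1, 105.4, 40.4]
ee_rot: [-0.016, 0.016, -0.707, 0.707]
force: [-0.0, -0.7, -1.9]
finger_gap: 21.7
```

Call:
send_rows(
  motion=[
    [5, 0, 0.2, 0, 0, 0, 0],
    [5, 0, 0.15, 0, 0, 0, 0],
    [5, 0, 0.1, 0, 0, 0, 0],
    [5, 0, 0, 0, 0, 0, 0],
  ],
)

```text
time: 35.65
ee_pos: [538.5, 104.4, 31.2]
ee_rot: [0.014, -0.015, 0.707, -0.707]
force: [-0.3, -0.8, -1.1]
finger_gap: 21.5
```

Call:
send_rows(
  motion=[
    [5, 0, 0.05, 0, 0, 0, 0],
    [5, 0, 0.05, 0, 0, 0, 0],
    [5, 0, 0, 0, 0, 0, 0],
  ],
)

```text
time: 35.9
ee_pos: [538.9, 104.5, 30.7]
ee_rot: [0.015, -0.015, 0.707, -0.706]
force: [-7.8, -0.7, 22.8]
finger_gap: 22.1
```

Call:
send_rows(
  motion=[
    [46, 0, 0, 0, 0, 0, 0],
    [46, 0, 0, 0, 0, 0, 0],
    [46, 0, 0, 0, 0, 0, 0],
    [46, 0, 0, 0, 0, 0, 0],
    [46, 0, -0.5, 0, 0, 0, 0],
  ],
)

```text
time: 36.32
ee_pos: [537.9, 105.0, 38.3]
ee_rot: [-0.014, 0.016, -0.707, 0.707]
force: [-0.7, 0.6, -0.3]
finger_gap: 45.3
```

Call:
send_rows(
  motion=[
    [46, 0, -1, 0, 0, 0, 0],
    [46, 0, -1, 0, 0, 0, 0],
    [46, 0, -1, 0, 0, 0, 0],
    [46, 0, -1, 0, 0, 0, 0],
    [46, 0, -1, 0, 0, 0, 0],
  ],
)

```text
time: 36.73
ee_pos: [538.9, 104.8, 140.9]
ee_rot: [-0.015, 0.015, -0.707, 0.707]
force: [0.1, 0.8, -0.3]
finger_gap: 46.0
```

```bash
python3 plan.py 465.6 -302.5 140 -7 50
```

```text
now [538.885 104.775 140.886] yaw -87.61 gap 46.0 F [ 0.092  0.787 -0.286] t 36.73 n 21
[[50,0.215,0.002,0.962,0,-0.085,0.0],[50,0.279,0.002,0.945,0,-0.085,0.0],[50,0.341,0.002,0.924,0,-0.085,0.0],[50,0.402,0.002,0.899,0,-0.085,0.0],[50,0.462,0.002,0.87,0,-0.085,0.0]]
[[50,0.519,0.002,0.838,0,-0.085,0.0],[50,0.574,0.002,0.801,0,-0.085,0.0],[50,0.626,0.002,0.761,0,-0.085,0.0],[50,0.676,0.002,0.717,0,-0.085,0.0],[50,0.722,0.002,0.67,0,-0.085,0.0]]
[[50,0.765,0.002,0.62,0,-0.085,0.0],[50,0.805,0.002,0.568,0,-0.085,0.0],[50,0.841,0.002,0.513,0,-0.085,0.0],[50,0.874,0.002,0.455,0,-0.085,0.0],[50,0.902,0.002,0.396,0,-0.085,0.0]]
[[50,0.927,0.002,0.334,0,-0.085,0.0],[50,0.947,0.002,0.271,0,-0.085,0.0],[50,0.963,0.002,0.207,0,-0.085,0.0],[50,0.975,0.002,0.142,0,-0.085,0.0],[50,0.982,0.002,0.077,0,-0.085,0.0]]
[[50,0.985,0.002,0.011,0,-0.085,0.0]]
```

Call:
send_rows(
  motion=[
    [50, 0.22, 0, 0.96, 0, -0.085, 0],
    [50, 0.28, 0, 0.95, 0, -0.085, 0],
    [50, 0.34, 0, 0.92, 0, -0.085, 0],
    [50, 0.4, 0, 0.9, 0, -0.085, 0],
    [50, 0.46, 0, 0.87, 0, -0.085, 0],
  ],
)

```text
time: 37.15
ee_pos: [521.3, 7.1, 140.0]
ee_rot: [-0.133, 0.133, -0.694, 0.694]
force: [0.7, 0.5, -0.2]
finger_gap: 50.1
```

Call:
send_rows(
  motion=[
    [50, 0.52, 0, 0.84, 0, -0.085, 0],
    [50, 0.57, 0, 0.8, 0, -0.085, 0],
    [50, 0.63, 0, 0.76, 0, -0.085, 0],
    [50, 0.68, 0, 0.72, 0, -0.085, 0],
    [50, 0.72, 0, 0.67, 0, -0.085, 0],
  ],
)

```text
time: 37.57
ee_pos: [503.6, -90.1, 140.0]
ee_rot: [-0.247, 0.247, -0.663, 0.663]
force: [-0.3, -0.1, -0.6]
finger_gap: 50.1
```

Call:
send_rows(
  motion=[
    [50, 0.77, 0, 0.62, 0, -0.085, 0],
    [50, 0.81, 0, 0.57, 0, -0.085, 0],
    [50, 0.84, 0, 0.51, 0, -0.085, 0],
    [50, 0.87, 0, 0.46, 0, -0.085, 0],
    [50, 0.9, 0, 0.4, 0, -0.085, 0],
  ],
)

```text
time: 37.98
ee_pos: [486.0, -187.2, 140.0]
ee_rot: [-0.353, 0.353, -0.612, 0.613]
force: [0.4, 0.2, 0.3]
finger_gap: 49.8
```

```bash
python3 look.py l13 1 2>/dev/null; python3 dk.py l13;  python3 plan.py 465.6 -302.5 90 -7 50
```

```text
[ 485.293 -190.014  140.441] 38.0833
l13 top (array([507.5, 102.3]), np.float64(2.7), np.float64(90.0), np.float64(23.0), 105)
l13 side (array([519.3, -16.5]), np.float64(1.7), np.float64(88.0), np.float64(28.0), 104)
l13 side (array([508.4, 111. ]), np.float64(3.3), np.float64(90.0), np.float64(27.0), 116)
now [ 485.293 -190.014  140.441] yaw -30.38 gap 50.2 F [-0.573  0.046 -0.23 ] t 38.08 n 7
[[50,0.764,0.362,0.284,0,-0.074,0.0],[50,0.779,0.362,0.239,0,-0.074,0.0],[50,0.792,0.361,0.194,0,-0.074,0.0],[50,0.802,0.361,0.147,0,-0.074,0.0],[50,0.809,0.361,0.1,0,-0.074,0.0]]
[[50,0.814,0.361,0.053,0,-0.074,0.0],[50,0.816,0.36,0.006,0,-0.074,0.0]]
```

View pics/l13_top.png

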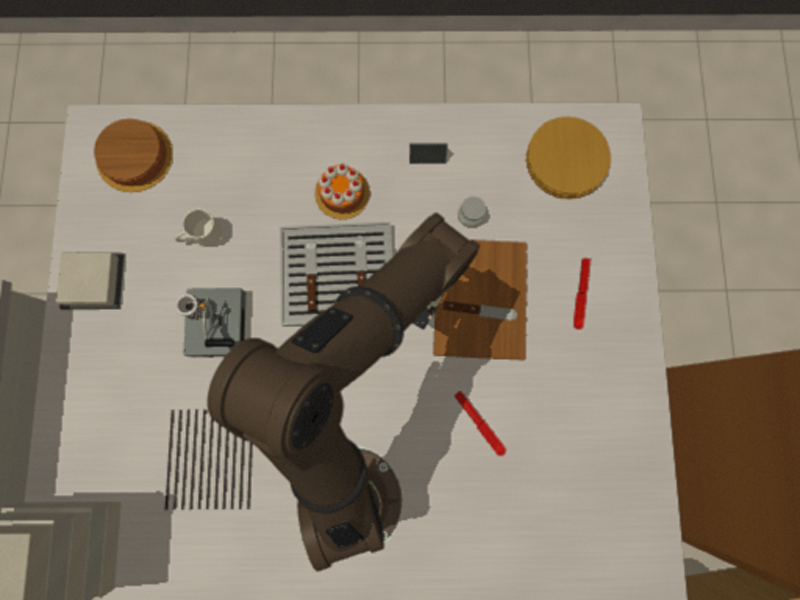

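Knife 1 is now square at (312,280) and stays put, with knife 2 at (362,270). Knife 3 is unmoved on the board, so it is next.

Call:
send_rows(
  motion=[
    [50, 0.76, 0.36, 0.28, 0, -0.074, 0],
    [50, 0.78, 0.36, 0.24, 0, -0.074, 0],
    [50, 0.79, 0.36, 0.19, 0, -0.074, 0],
    [50, 0.8, 0.36, 0.15, 0, -0.074, 0],
    [50, 0.81, 0.36, 0.1, 0, -0.074, 0],
  ],
)

```text
time: 38.5
ee_pos: [472.5, -266.3, 103.4]
ee_rot: [0.438, -0.438, 0.555, -0.555]
force: [-0.6, 0.1, 0.1]
finger_gap: 50.1
```

Call:
send_rows(
  motion=[
    [50, 0.81, 0.36, 0.05, 0, -0.074, 0],
    [50, 0.82, 0.36, 0, 0, -0.074, 0],
    [50, 0, 0, 0, 0, 0, 0],
    [50, 0, 0, 0, 0, 0, 0],
  ],
)

```text
time: 38.83
ee_pos: [466.3, -298.6, 89.0]
ee_rot: [0.468, -0.468, 0.53, -0.53]
force: [0.4, 0.8, 0.9]
finger_gap: 49.8
```

```bash
python3 plan.py 465.6 -302.5 22 -7 50 0 15; python3 look.py l14 1 2>/dev/null
python3 - <<'E'
from h import *
a=np.load("pics/l14_top.npy");b=np.load("pics/l14_side.npy")
crop("top",a,310,190,40,5,"g1");crop("side",b,268,165,40,5,"g2")
cv2.imwrite("pics/l14c.png",cv2.hconcat([cv2.imread("pics/g1.png"),cv2.imread("pics/g2.png")]))
E
```

```text
now [ 466.277 -298.622   89.023] yaw -7.09 gap 49.8 F [0.388 0.776 0.874] t 38.83 n 5
[[50,0.039,0.67,-0.001,0,0,-0.0],[50,0.039,0.67,-0.002,0,0,-0.0],[50,0.039,0.67,-0.002,0,0,-0.0],[50,0.039,0.67,-0.002,0,0,-0.0],[50,0.039,0.67,-0.002,0,0,-0.0]]
[ 467.173 -297.273   89.247] 38.9333
```

View pics/l14c.png

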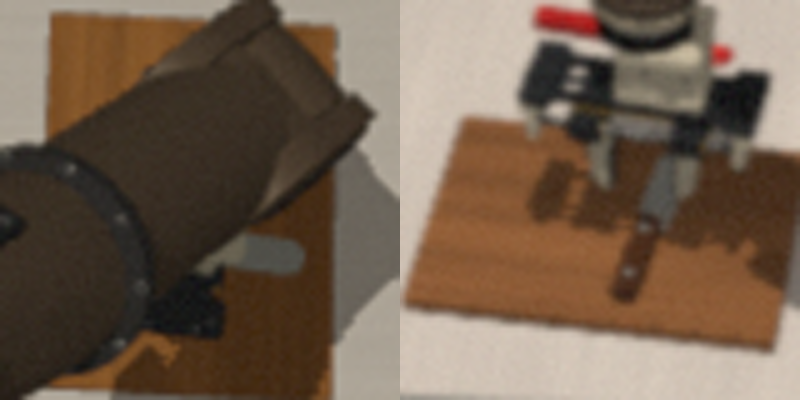

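The fingers straddle knife 3's handle, seen at (640,250) in the side crop. I'll descend and grasp.

Call:
send_rows(
  motion=[
    [50, 0.045, 0.675, -0.01, 0, 0, 0],
    [50, 0.045, 0.675, -0.01, 0, 0, 0],
    [50, 0.045, 0.675, -0.01, 0, 0, 0],
    [50, 0.045, 0.675, 0, 0, 0, 0],
    [50, 0.045, 0.65, 0, 0, 0, 0],
  ],
)

```text
time: 39.35
ee_pos: [466.5, -301.2, 21.8]
ee_rot: [-0.469, 0.469, -0.529, 0.529]
force: [0.2, -0.5, -0.3]
finger_gap: 50.0
```

Call:
send_rows(
  motion=[
    [5, 0, 0, 0, 0, 0, 0],
    [5, 0, 0, 0, 0, 0, 0],
    [5, 0, 0, 0, 0, 0, 0],
    [5, 0, 0, 0, 0, 0, 0],
    [5, 0, 0, 0, 0, 0, 0],
  ],
)

```text
time: 39.77
ee_pos: [466.4, -302.6, 22.9]
ee_rot: [-0.469, 0.469, -0.529, 0.53]
force: [0.4, -0.4, 4.5]
finger_gap: 21.9
```

Call:
send_rows(
  motion=[
    [5, 0, 0, 0, 0, 0, 0],
    [5, 0, 0, 0, 0, 0, 0],
  ],
)

```text
time: 39.93
ee_pos: [466.4, -302.6, 22.9]
ee_rot: [-0.469, 0.469, -0.529, 0.53]
force: [-0.3, 1.7, 6.1]
finger_gap: 21.6
```

Call:
send_rows(
  motion=[
    [5, 0, -1, 0, 0, 0, 0],
    [5, 0, -1, 0, 0, 0, 0],
    [5, 0, -1, 0, 0, 0, 0],
    [5, 0, -1, 0, 0, 0, 0],
    [5, 0, -1, 0, 0, 0, 0],
  ],
)

```text
time: 40.35
ee_pos: [465.3, -302.5, 123.1]
ee_rot: [0.469, -0.469, 0.529, -0.529]
force: [0.1, -0.9, -0.0]
finger_gap: 21.5
```

```bash
python3 plan.py 542.4 40.1 120 92.4 5
```

```text
now [ 465.307 -302.507  123.063] yaw -6.92 gap 21.5 F [ 0.06  -0.892 -0.003] t 40.35 n 18
[[5.0,-0.971,0.009,0.098,0,-0.123,-0.0],[5.0,-0.957,0.009,0.191,0,-0.123,-0.0],[5.0,-0.934,0.009,0.282,0,-0.123,-0.0],[5.0,-0.902,0.009,0.37,0,-0.123,-0.0],[5.0,-0.863,0.009,0.455,0,-0.123,-0.0]]
[[5.0,-0.815,0.009,0.536,0,-0.123,-0.0],[5.0,-0.759,0.009,0.612,0,-0.123,-0.0],[5.0,-0.697,0.009,0.682,0,-0.123,-0.0],[5.0,-0.628,0.009,0.746,0,-0.123,-0.0],[5.0,-0.554,0.009,0.803,0,-0.123,-0.0]]
[[5.0,-0.474,0.009,0.853,0,-0.123,-0.0],[5.0,-0.39,0.009,0.894,0,-0.123,-0.0],[5.0,-0.302,0.009,0.928,0,-0.123,-0.0],[5.0,-0.211,0.009,0.952,0,-0.123,-0.0],[5.0,-0.119,0.009,0.968,0,-0.123,-0.0]]
[[5.0,-0.025,0.009,0.975,0,-0.123,-0.0],[5.0,0.069,0.009,0.973,0,-0.123,-0.0],[5.0,0.162,0.009,0.962,0,-0.123,-0.0]]
```

Call:
send_rows(
  motion=[
    [5, -0.97, 0, 0.1, 0, -0.123, 0],
    [5, -0.96, 0, 0.19, 0, -0.123, 0],
    [5, -0.93, 0, 0.28, 0, -0.123, 0],
    [5, -0.9, 0, 0.37, 0, -0.123, 0],
    [5, -0.86, 0, 0.46, 0, -0.123, 0],
  ],
)

```text
time: 40.77
ee_pos: [486.9, -206.6, 122.2]
ee_rot: [0.583, -0.583, 0.4, -0.4]
force: [0.7, -0.6, -0.1]
finger_gap: 21.9
```

Call:
send_rows(
  motion=[
    [5, -0.82, 0, 0.54, 0, -0.123, 0],
    [5, -0.76, 0, 0.61, 0, -0.123, 0],
    [5, -0.7, 0, 0.68, 0, -0.123, 0],
    [5, -0.63, 0, 0.75, 0, -0.123, 0],
    [5, -0.55, 0, 0.8, 0, -0.123, 0],
  ],
)

```text
time: 41.18
ee_pos: [508.1, -111.3, 122.2]
ee_rot: [-0.662, 0.662, -0.249, 0.249]
force: [0.5, -0.2, -1.0]
finger_gap: 21.3
```

Call:
send_rows(
  motion=[
    [5, -0.47, 0, 0.85, 0, -0.123, 0],
    [5, -0.39, 0, 0.89, 0, -0.123, 0],
    [5, -0.3, 0, 0.93, 0, -0.123, 0],
    [5, -0.21, 0, 0.95, 0, -0.123, 0],
    [5, -0.12, 0, 0.97, 0, -0.123, 0],
  ],
)

```text
time: 41.6
ee_pos: [529.1, -16.3, 122.2]
ee_rot: [-0.702, 0.702, -0.084, 0.084]
force: [-0.6, -0.5, -1.9]
finger_gap: 21.7
```

Call:
send_rows(
  motion=[
    [5, -0.02, 0, 0.97, 0, -0.123, 0],
    [5, 0.07, 0, 0.97, 0, -0.123, 0],
    [5, 0.16, 0, 0.96, 0, -0.123, 0],
    [5, 0, 0, 0, 0, 0, 0],
    [5, 0, 0, 0, 0, 0, 0],
  ],
)

```text
time: 42.02
ee_pos: [541.8, 40.8, 122.0]
ee_rot: [0.707, -0.707, -0.017, 0.017]
force: [0.3, 0.2, -0.8]
finger_gap: 21.6
```

```bash
python3 plan.py 542.4 40.1 37 92.4 5 0 17; python3 look.py l15 1 2>/dev/null; python3 dk.py l15
python3 - <<'E'
from h import *
b=np.load("pics/l15_side.npy")
crop("side",b,245,235,50,5,"l15c")
E
```

```text
now [541.755  40.759 122.018] yaw 92.8 gap 21.6 F [ 0.33   0.228 -0.758] t 42.02 n 6
[[5.0,0.005,0.708,-0.006,0,0.001,-0.0],[5.0,0.005,0.708,-0.006,0,0.001,-0.0],[5.0,0.005,0.708,-0.006,0,0.001,-0.0],[5.0,0.005,0.708,-0.006,0,0.001,-0.0],[5.0,0.005,0.708,-0.006,0,0.001,-0.0]]
[[5.0,0.005,0.708,-0.006,0,0.001,-0.0]]
[541.534  38.791 121.999] 42.1167
l15 top (array([508.9, -24.6]), np.float64(3.6), np.float64(73.0), np.float64(24.0), 87)
l15 side (array([503.3, -26. ]), np.float64(-36.4), np.float64(61.0), np.float64(53.0), 102)
l15 side (array([509.4, 111.1]), np.float64(2.0), np.float64(88.0), np.float64(25.0), 110)
```

View pics/l15c.png

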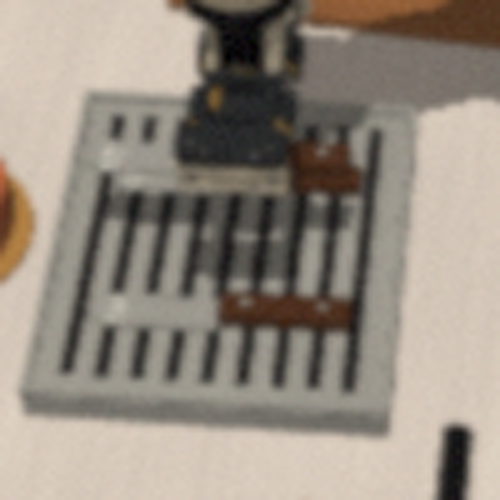

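Knife 3 hovers between the two placed knives, with its handle at (325,155). I'll lower it.

Call:
send_rows(
  motion=[
    [5, 0, 0.9, 0, 0, 0, 0],
    [5, 0, 0.9, 0, 0, 0.008, 0],
    [5, 0, 0.9, 0, 0, 0, 0],
    [5, 0, 0.9, 0, 0, 0, 0],
    [5, 0, 0.6, 0, 0, 0, 0],
  ],
)

```text
time: 42.53
ee_pos: [540.9, 38.2, 36.6]
ee_rot: [-0.707, 0.707, 0.013, -0.014]
force: [-1.2, -0.1, -0.2]
finger_gap: 21.5
```

Call:
send_rows(
  motion=[
    [5, 0, 0.15, 0, 0, 0, 0],
    [5, 0, 0.1, 0, 0, 0, 0],
    [5, 0, 0.05, 0, 0, 0, 0],
    [5, 0, 0, 0, 0, 0, 0],
  ],
)

```text
time: 42.87
ee_pos: [542.3, 39.5, 32.6]
ee_rot: [-0.707, 0.707, 0.015, -0.014]
force: [-0.0, 0.3, -1.3]
finger_gap: 21.7
```

Call:
send_rows(
  motion=[
    [5, 0, 0.08, 0, 0, 0, 0],
    [5, 0, 0.05, 0, 0, 0, 0],
    [5, 0, 0, 0, 0, 0, 0],
  ],
)

```text
time: 43.12
ee_pos: [542.3, 39.9, 29.9]
ee_rot: [0.707, -0.707, -0.015, 0.014]
force: [1.3, -1.0, 0.9]
finger_gap: 21.7
```

Call:
send_rows(
  motion=[
    [5, 0, 0.04, 0, 0, 0, 0],
    [5, 0, 0, 0, 0, 0, 0],
  ],
)

```text
time: 43.28
ee_pos: [542.3, 39.8, 29.8]
ee_rot: [0.707, -0.707, -0.015, 0.014]
force: [-2.7, -0.8, 13.4]
finger_gap: 21.4
```

Call:
send_rows(
  motion=[
    [44, 0, 0, 0, 0, 0, 0],
    [44, 0, 0, 0, 0, 0, 0],
    [44, 0, 0, 0, 0, 0, 0],
    [44, 0, 0, 0, 0, 0, 0],
    [44, 0, -0.5, 0, 0, 0, 0],
  ],
)

```text
time: 43.7
ee_pos: [540.6, 39.8, 37.4]
ee_rot: [-0.707, 0.707, 0.014, -0.016]
force: [-0.3, 0.6, 1.4]
finger_gap: 43.3
```

Call:
send_rows(
  motion=[
    [44, 0, -1, 0, 0, 0, 0],
    [44, 0, -1, 0, 0, 0, 0],
    [44, 0, -1, 0, 0, 0, 0],
    [44, 0, -1, 0, 0, 0, 0],
    [44, 0, -1, 0, 0, 0, 0],
  ],
)

```text
time: 44.12
ee_pos: [541.7, 39.8, 140.3]
ee_rot: [0.707, -0.707, -0.015, 0.015]
force: [-0.8, 0.1, -0.9]
finger_gap: 43.7
```

Call:
send_rows(
  motion=[
    [44, 0, -1, 0, 0, 0, 0],
    [44, 0, -1, 0, 0, 0, 0],
    [44, 0, -1, -1, 0, 0, 0],
    [44, 0, -1, -1, 0, 0, 0],
    [44, 0, 0, -1, 0, 0, 0],
  ],
)

```text
time: 44.53
ee_pos: [546.1, -20.6, 223.2]
ee_rot: [0.707, -0.707, -0.017, 0.013]
force: [0.8, -0.4, -0.2]
finger_gap: 43.8
```

Call:
send_rows(
  motion=[
    [44, 0, 0, -1, 0, 0, 0],
    [44, 0, 0, -1, 0, 0, 0],
    [44, 0, 0, -1, 0, 0, 0],
    [44, 0, 0, -1, 0, 0, 0],
    [44, 0, 0, -1, 0, 0, 0],
  ],
)

```text
time: 44.95
ee_pos: [548.2, -121.0, 219.3]
ee_rot: [0.707, -0.707, -0.015, 0.015]
force: [1.7, -0.5, -0.2]
finger_gap: 43.9
```

Call:
send_rows(
  motion=[
    [44, 0, 0, -1, 0, 0, 0],
    [44, 0, 0, -1, 0, 0, 0],
    [44, 0, 0, -1, 0, 0, 0],
    [44, 0, 0, -1, 0, 0, 0],
    [44, 0, 0, -1, 0, 0, 0],
  ],
)

```text
time: 45.37
ee_pos: [552.3, -220.8, 219.3]
ee_rot: [0.707, -0.707, -0.015, 0.015]
force: [0.1, -0.2, -0.3]
finger_gap: 44.1
```

```bash
python3 look.py l16 10 2>/dev/null; python3 dk.py l16
```

```text
[ 552.548 -219.954  218.554] 46.3667
l16 top (array([516.6,  38.8]), np.float64(1.4), np.float64(85.0), np.float64(20.0), 105)
l16 top (array([516.5, -24.8]), np.float64(2.0), np.float64(89.0), np.float64(24.0), 104)
l16 top (array([507.2, 102.2]), np.float64(2.4), np.float64(90.0), np.float64(23.0), 108)
l16 side (array([519.3, -16.3]), np.float64(2.3), np.float64(87.0), np.float64(30.0), 106)
l16 side (array([517.9,  47.1]), np.float64(1.5), np.float64(83.0), np.float64(26.0), 106)
l16 side (array([508.2, 110.9]), np.float64(3.3), np.float64(90.0), np.float64(26.0), 116)
```

View pics/l16_top.png

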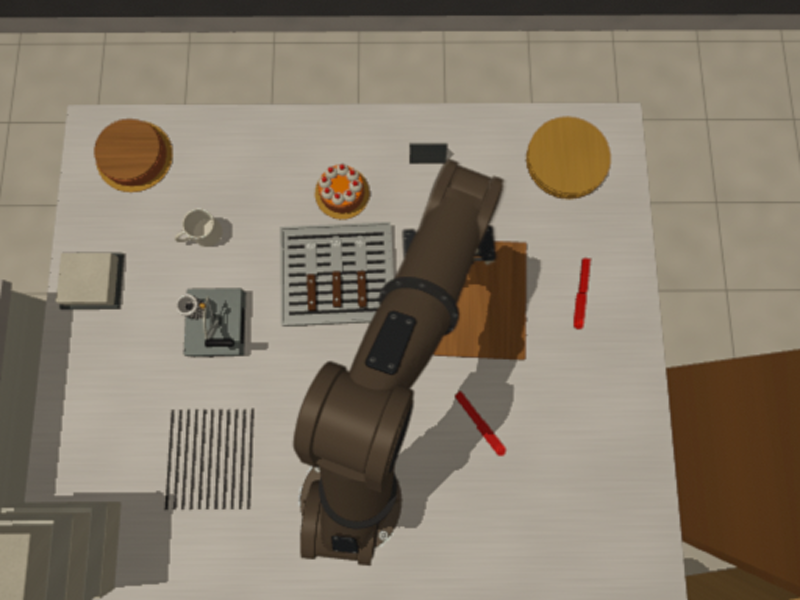

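View pics/l16_side.png

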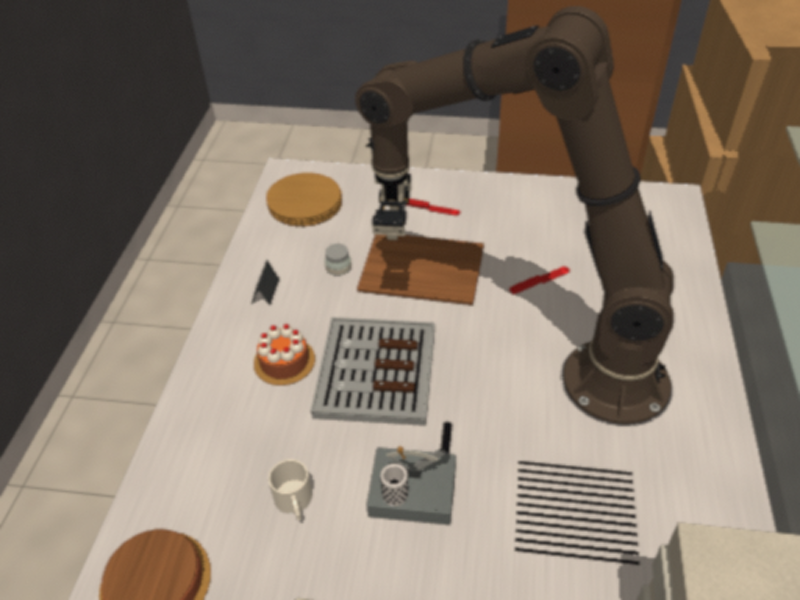

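All three knives lie square and parallel, with handles to the staff side, at (311/337/362, 290) in the top view. The board is empty, the sleeve is on and the lever is off. Now I'll measure the pointer relative to the lever's grip at the off stop.

```bash
cat > ptr.py <<'E'
import sys; from knives import *
def cents(f):
    out={}
    for n in ("top","side"):
        im=np.load(f"pics/{f}_{n}.npy").astype(float)
        # brass
        def roi(c,r): 
            u,v=proj(n,c); return int(u),int(v),r
        u,v,r=roi([459,344,144],7); sub=im[v-r:v+r+1,u-r:u+r+1]
        w=np.clip(sub[...,0]-sub[...,2]-35,0,None); yy,xx=np.mgrid[v-r:v+r+1,u-r:u+r+1]
        b=np.array([(w*xx).sum(),(w*yy).sum()])/w.sum(); out[n]=(b,w.sum(),(w>0).sum())
    return out
def bar(f,c,r=16,th=75):
    out={}
    for n in ("top","side"):
        im=np.load(f"pics/{f}_{n}.npy").astype(float).sum(-1)/3
        u,v=map(int,proj(n,c)); sub=im[v-r:v+r+1,u-r:u+r+1]; w=np.clip(th-sub,0,None)
        k,l,s,_=cv2.connectedComponentsWithStats((w>0).astype(np.uint8)); 
        # component nearest centre
        lab=l[r-2:r+3,r-2:r+3].ravel(); lab=lab[lab>0]; i=np.bincount(lab).argmax(); w=w*(l==i)
        yy,xx=np.mgrid[v-r:v+r+1,u-r:u+r+1]; out[n]=(np.array([(w*xx).sum(),(w*yy).sum()])/w.sum(),s[i])
    return out
if __name__=="__main__":
    f=sys.argv[1]; b=cents(f); print(b); T=tri({n:b[n][0] for n in b}); print("brass",T)
    for th in (60,75):
        g=bar(f,[372,301,139],th=th); print(g); G=tri({n:g[n][0] for n in g}); print("bar",G)
        P=G+np.array([100*np.sin(.7),0,-100*np.cos(.7)]); d=T-P; print("pivot",P,"phi",np.arctan2(d[0],d[2]),"theta",.7+np.arctan2(d[0],d[2]),"r",np.hypot(d[0],d[2]))
E
python3 ptr.py l16; python3 ptr.py l13
python3 - <<'E'
import sys; sys.path.insert(0,'.')
from h import *
a=np.load("pics/l16_top.npy");b=np.load("pics/l16_side.npy")
crop("top",a,135,200,25,8,"g1");crop("side",b,262,292,25,8,"g2")
cv2.imwrite("pics/l16c.png",cv2.hconcat([cv2.imread("pics/g1.png"),cv2.imread("pics/g2.png")]))
E
```

```text
{'top': (array([129.017, 195.138]), np.float64(537.0), np.int64(14)), 'side': (array([255.937, 287.618]), np.float64(536.0), np.int64(27))}
brass [458.546 343.578 143.396]
{'top': (array([144.427, 215.741]), array([  8,   0,  25,  25, 214], dtype=int32)), 'side': (array([285.356, 279.628]), array([14,  8,  6, 19, 73], dtype=int32))}
bar [378.948 289.497 123.422]
pivot [443.369 289.497  46.937] phi 0.1560629111333341 theta 0.856062911133334 r 97.64505388952134
{'top': (array([144.317, 215.295]), array([  8,   0,  25,  26, 281], dtype=int32)), 'side': (array([285.237, 280.503]), array([ 11,   8,   9,  25, 113], dtype=int32))}
bar [380.033 290.818 120.697]
pivot [444.455 290.818  44.213] phi 0.14112940507525595 theta 0.8411294050752559 r 100.17924858359743
{'top': (array([129.02 , 195.153]), np.float64(548.0), np.int64(14)), 'side': (array([255.954, 287.67 ]), np.float64(570.0), np.int64(29))}
brass [458.506 343.628 143.2  ]
{'top': (array([145.306, 217.363]), array([  8,   0,  25,  33, 285], dtype=int32)), 'side': (array([285.373, 279.579]), array([14,  8,  6, 19, 73], dtype=int32))}
bar [376.271 287.003 119.489]
pivot [440.693 287.003  43.004] phi 0.17594722003942828 theta 0.8759472200394283 r 101.76700283576022
{'top': (array([145.514, 218.753]), array([  6,   0,  27,  33, 415], dtype=int32)), 'side': (array([285.252, 280.336]), array([ 12,   8,   8,  25, 109], dtype=int32))}
bar [374.123 287.178 115.076]
pivot [438.545 287.178  38.591] phi 0.18855374678858453 theta 0.8885537467885845 r 106.4962365577344
```

View pics/l16c.png

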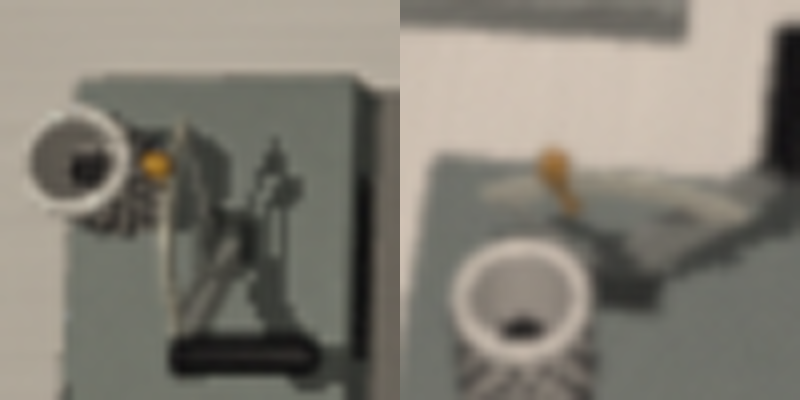

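Run:
```python
from ptr import *
for f in ("l16","l13","l5"):
    b=cents(f); T=tri({n:b[n][0] for n in b}); g={}
    for n,(u,v,hw,hh) in {"top":(140,219,13,5),"side":(286,279,6,12)}.items():
        im=np.load(f"pics/{f}_{n}.npy").astype(float).sum(-1)/3
        sub=im[v-hh:v+hh+1,u-hw:u+hw+1]; w=(sub<45).astype(np.uint8); k,l,s,c=cv2.connectedComponentsWithStats(w); i=1+np.argmax(s[1:,4]); g[n]=c[i]+[u-hw,v-hh]; print(n,g[n],s[i])
    G=tri(g); P=G+np.array([100*np.sin(.7),0,-100*np.cos(.7)]); d=T-P
    print(f,"bar",G,"brass",T,"pivot",P,"theta",.7+np.arctan2(d[0],d[2]),"r",np.hypot(d[0],d[2]))
    # reproj resid
    print([ (proj(n,G)-g[n]).round(2) for n in g],[(proj(n,T)-b[n][0]).round(2) for n in b])
```

```text
top [140.379 218.905] [ 4  2 19  6 95]
side [285.355 279.581] [ 3  4  5 18 62]
l16 bar [372.052 299.463 136.974] brass [458.546 343.578 143.396] pivot [436.473 299.463  60.49 ] theta 0.9602046155939588 r 85.79372511120293
[array([ 0.01, -0.18]), array([0.2 , 0.04])] [array([ 0.01, -0.09]), array([0.11, 0.03])]
top [140.267 218.933] [ 4  2 19  6 90]
side [285.417 279.55 ] [ 3  4  5 18 60]
l13 bar [371.866 299.701 137.521] brass [458.506 343.628 143.2  ] pivot [436.288 299.701  61.037] theta 0.9641029696388808 r 85.11420786871301
[array([ 0.01, -0.17]), array([0.2 , 0.04])] [array([ 0.01, -0.09]), array([0.1 , 0.02])]
top [140.29  218.935] [ 4  2 19  6 93]
side [285.417 279.55 ] [ 3  4  5 18 60]
l5 bar [371.869 299.641 137.434] brass [458.541 343.645 143.186] pivot [436.291 299.641  60.95 ] theta 0.9642413933750017 r 85.19287579384441
[array([ 0.01, -0.17]), array([0.2 , 0.04])] [array([ 0.  , -0.07]), array([0.08, 0.02])]
```

```bash
python3 plan.py 372 297 215 1 60 0 22
```

```text
now [ 552.548 -219.954  218.554] yaw 92.37 gap 43.8 F [-0.212 -0.574  1.256] t 46.37 n 25
[[60,-0.318,0.007,1.048,0,0.081,-0.0],[60,-0.384,0.007,1.026,0,0.081,-0.0],[60,-0.449,0.007,0.999,0,0.081,-0.0],[60,-0.512,0.007,0.968,0,0.081,-0.0],[60,-0.572,0.007,0.934,0,0.081,-0.0]]
[[60,-0.631,0.007,0.895,0,0.081,-0.0],[60,-0.686,0.007,0.853,0,0.081,-0.0],[60,-0.739,0.007,0.808,0,0.081,-0.0],[60,-0.789,0.007,0.759,0,0.081,-0.0],[60,-0.836,0.007,0.707,0,0.081,-0.0]]
[[60,-0.88,0.007,0.652,0,0.081,-0.0],[60,-0.919,0.007,0.595,0,0.081,-0.0],[60,-0.955,0.007,0.535,0,0.081,-0.0],[60,-0.988,0.007,0.473,0,0.081,-0.0],[60,-1.016,0.007,0.409,0,0.081,-0.0]]
[[60,-1.04,0.007,0.344,0,0.081,-0.0],[60,-1.06,0.007,0.277,0,0.081,-0.0],[60,-1.075,0.007,0.209,0,0.081,-0.0],[60,-1.086,0.007,0.14,0,0.081,-0.0],[60,-1.093,0.007,0.07,0,0.081,-0.0]]
[[60,-1.095,0.007,0,0,0.081,-0.0],[60,-1.093,0.007,-0.069,0,0.081,-0.0],[60,-1.086,0.007,-0.139,0,0.081,-0.0],[60,-1.075,0.007,-0.208,0,0.081,-0.0],[60,-1.06,0.007,-0.276,0,0.081,-0.0]]
```

Call:
send_rows(
  motion=[
    [60, -0.32, 0, 1, 0, 0.081, 0],
    [60, -0.38, 0, 1, 0, 0.081, 0],
    [60, -0.45, 0, 1, 0, 0.081, 0],
    [60, -0.51, 0, 0.97, 0, 0.081, 0],
    [60, -0.57, 0, 0.93, 0, 0.081, 0],
  ],
)

```text
time: 46.78
ee_pos: [516.1, -117.2, 218.6]
ee_rot: [0.7, -0.7, 0.099, -0.099]
force: [-0.7, 0.3, 0.4]
finger_gap: 60.1
```

Call:
send_rows(
  motion=[
    [60, -0.63, 0, 0.9, 0, 0.081, 0],
    [60, -0.69, 0, 0.85, 0, 0.081, 0],
    [60, -0.74, 0, 0.81, 0, 0.081, 0],
    [60, -0.79, 0, 0.76, 0, 0.081, 0],
    [60, -0.84, 0, 0.71, 0, 0.081, 0],
  ],
)

```text
time: 47.2
ee_pos: [479.8, -13.6, 218.7]
ee_rot: [0.676, -0.676, 0.208, -0.208]
force: [1.2, 0.7, -0.6]
finger_gap: 59.9
```

Call:
send_rows(
  motion=[
    [60, -0.88, 0, 0.65, 0, 0.081, 0],
    [60, -0.92, 0, 0.6, 0, 0.081, 0],
    [60, -0.96, 0, 0.54, 0, 0.081, 0],
    [60, -0.99, 0, 0.47, 0, 0.081, 0],
    [60, -1, 0, 0.41, 0, 0.081, 0],
  ],
)

```text
time: 47.62
ee_pos: [443.6, 89.7, 218.7]
ee_rot: [0.634, -0.634, 0.313, -0.313]
force: [0.4, 0.2, 0.1]
finger_gap: 59.9
```

Call:
send_rows(
  motion=[
    [60, -1, 0, 0.34, 0, 0.081, 0],
    [60, -1, 0, 0.28, 0, 0.081, 0],
    [60, -1, 0, 0.21, 0, 0.081, 0],
    [60, -1, 0, 0.14, 0, 0.081, 0],
    [60, -1, 0, 0.07, 0, 0.081, 0],
  ],
)

```text
time: 48.03
ee_pos: [410.7, 186.8, 218.7]
ee_rot: [0.577, -0.577, 0.409, -0.409]
force: [-0.4, 0.4, 0.5]
finger_gap: 60.0
```

```bash
python3 plan.py 372 297 200 1 60
```

```text
now [410.707 186.783 218.741] yaw 19.29 gap 60.0 F [-0.384  0.406  0.466] t 48.03 n 6
[[60,-0.973,0.156,-0.001,0,0.068,-0.0],[60,-0.972,0.156,-0.053,0,0.068,-0.0],[60,-0.968,0.156,-0.104,0,0.068,-0.0],[60,-0.961,0.156,-0.156,0,0.068,-0.0],[60,-0.951,0.156,-0.207,0,0.068,-0.0]]
[[60,-0.939,0.156,-0.257,0,0.068,-0.0]]
```

Call:
send_rows(
  motion=[
    [60, -0.97, 0.05, 0, 0, 0.068, 0],
    [60, -0.97, 0.05, -0.05, 0, 0.068, 0],
    [60, -0.97, 0.05, -0.1, 0, 0.068, 0],
    [60, -0.96, 0.05, -0.16, 0, 0.068, 0],
    [60, -0.95, 0.05, -0.21, 0, 0.068, 0],
  ],
)

```text
time: 48.45
ee_pos: [378.2, 278.4, 213.7]
ee_rot: [0.517, -0.517, 0.482, -0.482]
force: [1.0, 0.6, 0.5]
finger_gap: 59.9
```

Call:
send_rows(
  motion=[
    [60, -0.94, 0.05, -0.26, 0, 0.068, 0],
    [60, 0, 0, 0, 0, 0, 0],
    [60, 0, 0, 0, 0, 0, 0],
  ],
)

```text
time: 48.7
ee_pos: [371.6, 296.7, 212.5]
ee_rot: [-0.505, 0.506, -0.494, 0.494]
force: [0.8, 0.2, 0.1]
finger_gap: 60.1
```

```bash
python3 plan.py 372 297 121 1 60
```

```text
now [371.572 296.714 212.494] yaw 1.26 gap 60.1 F [0.78  0.203 0.093] t 48.7 n 5
[[60,-0.003,0.915,0.004,0,0.001,0.0],[60,-0.003,0.915,0.004,0,0.001,0.0],[60,-0.003,0.915,0.004,0,0.001,0.0],[60,-0.003,0.915,0.004,0,0.001,0.0],[60,-0.003,0.915,0.004,0,0.001,0.0]]
```

Call:
send_rows(
  motion=[
    [60, 0, 0.92, 0, 0, 0, 0],
    [60, 0, 0.92, 0, 0, 0, 0],
    [60, 0, 0.92, 0, 0, 0, 0],
    [60, 0, 0.92, 0, 0, 0, 0],
    [60, 0, 0.92, 0, 0, 0, 0],
  ],
)

```text
time: 49.12
ee_pos: [372.7, 294.8, 120.0]
ee_rot: [0.505, -0.505, 0.495, -0.495]
force: [-0.4, 0.6, -0.3]
finger_gap: 60.1
```

Call:
send_rows(
  motion=[
    [0, 0, 0, 0, 0, 0, 0],
    [0, 0, 0, 0, 0, 0, 0],
    [0, 0, 0, 0, 0, 0, 0],
    [0, 0, 0, 0, 0, 0, 0],
    [0, 0, 0, 0, 0, 0, 0],
  ],
  force=12,
)

```text
time: 49.53
ee_pos: [372.6, 296.3, 121.7]
ee_rot: [0.506, -0.504, 0.495, -0.495]
force: [0.4, 0.4, -0.6]
finger_gap: 31.3
```

Call:
send_rows(
  motion=[
    [0, 0, 0, 0, 0, 0, 0],
    [0, 0, 0, 0, 0, 0, 0],
    [0, 0, 0, 0, 0, 0, 0],
  ],
)

```text
time: 49.78
ee_pos: [372.2, 296.2, 121.1]
ee_rot: [0.505, -0.505, 0.495, -0.495]
force: [-1.3, -0.5, 5.8]
finger_gap: 19.4
```

Call:
send_rows(
  motion=[
    [0, 0, -0.3, 0.395, 0, 0, 0],
    [0, 0, -0.265, 0.43, 0, 0, 0],
    [0, 0, -0.215, 0.45, 0, 0, 0],
    [0, 0, -0.17, 0.465, 0, 0, 0],
    [0, 0, -0.125, 0.485, 0, 0, 0],
  ],
)

```text
time: 50.2
ee_pos: [415.2, 296.7, 142.5]
ee_rot: [-0.504, 0.506, -0.495, 0.494]
force: [-6.3, -0.8, 4.8]
finger_gap: 19.6
```

Call:
send_rows(
  motion=[
    [0, 0, -0.075, 0.495, 0, 0, 0],
    [0, 0, -0.025, 0.5, 0, 0, 0],
    [0, 0, 0.025, 0.5, 0, 0, 0],
    [0, 0, 0.065, 0.445, 0, 0, 0],
    [0, 0, 0, 0, 0, 0, 0],
  ],
)

```text
time: 50.62
ee_pos: [457.1, 297.2, 142.2]
ee_rot: [0.505, -0.504, 0.495, -0.496]
force: [1.6, -0.9, 1.2]
finger_gap: 19.6
```

Call:
send_rows(
  motion=[
    [0, 0, 0, 0, 0, 0, 0],
    [0, 0, 0, 0, 0, 0, 0],
    [0, 0, 0, 0, 0, 0, 0],
  ],
)

```text
time: 50.87
ee_pos: [455.9, 297.3, 142.5]
ee_rot: [0.505, -0.504, 0.495, -0.496]
force: [2.6, -2.3, -0.4]
finger_gap: 19.6
```

Call:
send_rows(
  motion=[
    [0, 0, 0.04, 0.18, 0, 0, 0],
    [0, 0, 0.04, 0.18, 0, 0, 0],
    [0, 0, 0, 0, 0, 0, 0],
    [0, 0, 0, 0, 0, 0, 0],
    [0, 0, 0, 0, 0, 0, 0],
  ],
)

```text
time: 51.28
ee_pos: [462.1, 297.3, 140.5]
ee_rot: [-0.505, 0.505, -0.495, 0.495]
force: [-1.6, -3.5, 1.9]
finger_gap: 19.8
```

```bash
python3 look.py l17 2 2>/dev/null
python3 - <<'E'
from h import *
o,T=tool(); print(o['ee_pos'],o['force'])
b=np.load("pics/l17_side.npy")
crop("side",b,262,290,30,10,"l17c")
E
```

```text
[462.09  297.376 140.503] 51.4833
[462.09  297.376 140.503] [-1.712 -3.043  1.933]
```

View pics/l17c.png

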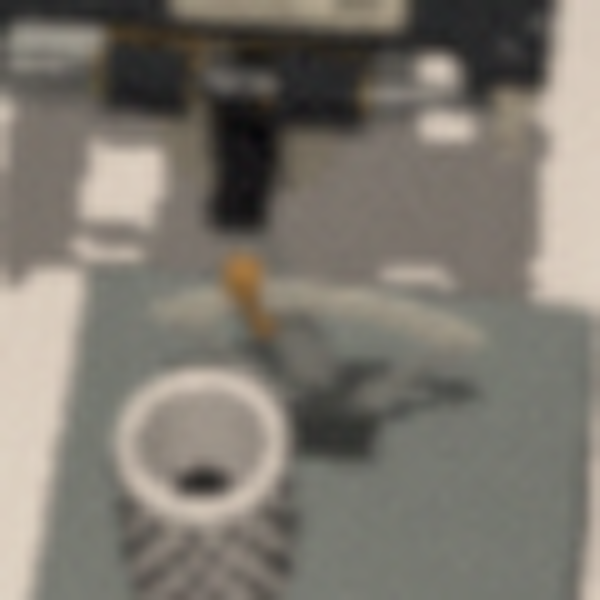

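The lever is nearly in line with the brass tip at (243,270). One small correction, then I'll release and check it unobstructed.

Call:
send_rows(
  motion=[
    [0, 0, 0.015, 0.06, 0, 0, 0],
    [0, 0, 0, 0, 0, 0, 0],
    [0, 0, 0, 0, 0, 0, 0],
    [0, 0, 0, 0, 0, 0, 0],
  ],
)

```text
time: 51.82
ee_pos: [463.3, 297.4, 140.2]
ee_rot: [-0.505, 0.505, -0.495, 0.495]
force: [-2.6, -3.6, 2.1]
finger_gap: 19.1
```

Call:
send_rows(
  motion=[
    [50, 0, 0, 0, 0, 0, 0],
    [50, 0, 0, 0, 0, 0, 0],
    [50, 0, 0, 0, 0, 0, 0],
    [50, 0, 0, 0, 0, 0, 0],
  ],
)

```text
time: 52.15
ee_pos: [464.1, 298.4, 140.6]
ee_rot: [0.505, -0.504, 0.495, -0.495]
force: [0.1, 1.1, 0.2]
finger_gap: 41.8
```

Call:
send_rows(
  motion=[
    [50, 0, -0.8, 0, 0, 0, 0],
    [50, 0, -0.9, 0, 0, 0, 0],
    [50, 0, -0.9, 0, 0, 0, 0],
    [50, 0, -0.9, 0, 0, 0, 0],
    [50, 0, -0.9, 0, 0, 0, 0],
  ],
)

```text
time: 52.57
ee_pos: [463.8, 298.0, 229.4]
ee_rot: [0.505, -0.505, 0.495, -0.495]
force: [-0.2, -1.2, 0.6]
finger_gap: 50.0
```

Call:
send_rows(
  motion=[
    [50, 1, 0, 0.2, 0, 0, 0],
    [50, 1, 0, 0.2, 0, 0, 0],
    [50, 1, 0, 0.2, 0, 0, 0],
    [50, 1, 0, 0.2, 0, 0, 0],
    [50, 1, 0, 0.2, 0, 0, 0],
  ],
)

```text
time: 52.98
ee_pos: [486.0, 197.5, 228.6]
ee_rot: [0.505, -0.505, 0.495, -0.495]
force: [0.7, 0.4, -0.7]
finger_gap: 50.4
```

Call:
send_rows(
  motion=[
    [50, 1, 0, 0.2, 0, 0, 0],
    [50, 1, 0, 0.2, 0, 0, 0],
    [50, 1, 0, 0.2, 0, 0, 0],
    [50, 1, 0, 0.2, 0, 0, 0],
    [50, 1, 0, 0.2, 0, 0, 0],
  ],
)

```text
time: 53.4
ee_pos: [508.0, 97.8, 228.6]
ee_rot: [0.505, -0.505, 0.495, -0.495]
force: [0.5, 0.3, -0.4]
finger_gap: 49.9
```

Call:
send_rows(
  motion=[
    [50, 1, 0, 0, 0, 0, 0],
    [50, 1, 0, 0, 0, 0, 0],
    [50, 1, 0, 0, 0, 0, 0],
    [50, 1, 0, 0, 0, 0, 0],
    [50, 1, 0, 0, 0, 0, 0],
  ],
)

```text
time: 53.82
ee_pos: [509.8, -2.2, 228.6]
ee_rot: [0.505, -0.505, 0.495, -0.495]
force: [0.8, -0.1, 0.2]
finger_gap: 50.1
```

Call:
send_rows(
  motion=[
    [50, 1, 0, 0, 0, 0, 0],
    [50, 1, 0, 0, 0, 0, 0],
    [50, 1, 0, 0, 0, 0, 0],
    [50, 1, 0, 0, 0, 0, 0],
    [50, 1, 0, 0, 0, 0, 0],
  ],
)

```text
time: 54.23
ee_pos: [511.8, -102.3, 228.6]
ee_rot: [0.505, -0.505, 0.495, -0.495]
force: [0.4, -0.0, -0.2]
finger_gap: 50.1
```

Call:
send_rows(
  motion=[
    [50, 1, 0, 0, 0, 0, 0],
    [50, 1, 0, 0, 0, 0, 0],
    [50, 1, 0, 0, 0, 0, 0],
    [50, 1, 0, 0, 0, 0, 0],
    [50, 1, 0, 0, 0, 0, 0],
  ],
)

```text
time: 54.65
ee_pos: [513.7, -202.3, 228.5]
ee_rot: [0.505, -0.505, 0.495, -0.495]
force: [0.7, 0.0, 0.7]
finger_gap: 50.0
```

```bash
python3 look.py l18 10 2>/dev/null
python3 - <<'E'
from ptr import *
f="l18"
b=cents(f); T=tri({n:b[n][0] for n in b}); g={}; print(b)
for n in ("top","side"):
    u,v=map(int,proj(n,[463,300,158])); hw,hh=(13,6) if n=="top" else (7,12)
    im=np.load(f"pics/{f}_{n}.npy").astype(float).sum(-1)/3
    sub=im[v-hh:v+hh+1,u-hw:u+hw+1]; w=(sub<45).astype(np.uint8); k,l,s,c=cv2.connectedComponentsWithStats(w); i=1+np.argmax(s[1:,4]); g[n]=c[i]+[u-hw,v-hh]; print(n,g[n],s[i],(u,v))
G=tri(g); print("bar",G,"brass",T)
for P in ([436.35,0,61.0],):
    print("lever",.7+np.arctan2(G[0]-P[0],G[2]-P[2]),"r",np.hypot(G[0]-P[0],G[2]-P[2]),"pointer",.7+np.arctan2(T[0]-P[0]+.7,T[2]-P[2]))
a=np.load(f"pics/{f}_top.npy");bb=np.load(f"pics/{f}_side.npy")
crop("top",a,135,200,25,8,"g1");crop("side",bb,262,288,25,8,"g2")
cv2.imwrite("pics/l18c.png",cv2.hconcat([cv2.imread("pics/g1.png"),cv2.imread("pics/g2.png")]))
E
python3 dk.py l18
```

```text
[ 513.43  -201.435  228.388] 55.65
{'top': (array([128.857, 195.183]), np.float64(460.0), np.int64(12)), 'side': (array([256.019, 287.754]), np.float64(582.0), np.int64(27))}
top [139.033 193.356] [ 2  4 21  6 90] (139, 193)
side [256.271 273.114] [ 5  4  6 18 70] (256, 273)
bar [462.431 302.066 160.117] brass [458.285 344.111 143.526]
lever 0.9573034738477184 r 102.4909953269861 pointer 0.9676916433157354
l18 top (array([517. ,  38.7]), np.float64(1.4), np.float64(85.0), np.float64(20.0), 107)
l18 top (array([516. , -24.8]), np.float64(1.8), np.float64(89.0), np.float64(21.0), 103)
l18 top (array([507.2, 102.2]), np.float64(2.4), np.float64(90.0), np.float64(23.0), 108)
l18 side (array([518.9, -16.3]), np.float64(2.0), np.float64(87.0), np.float64(30.0), 105)
l18 side (array([518.1,  47.4]), np.float64(1.3), np.float64(83.0), np.float64(29.0), 107)
l18 side (array([508.5, 111.1]), np.float64(3.2), np.float64(90.0), np.float64(26.0), 117)
```

View pics/l18c.png

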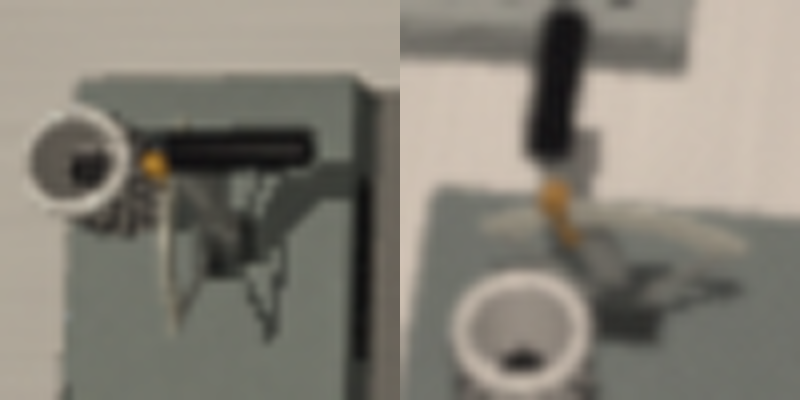

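View pics/l18_top.png

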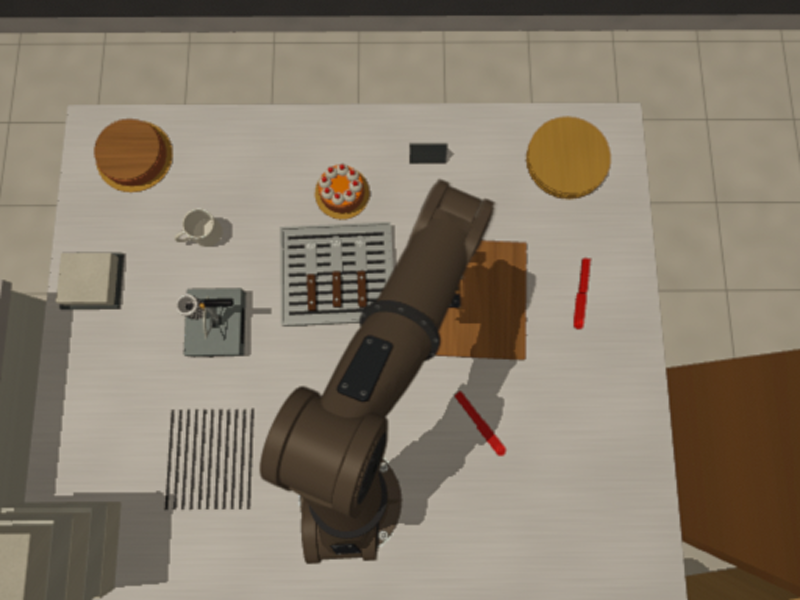

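```bash
python3 -c "
from bench import sign_off
print(sign_off())"
```

```text
the job is handed in; nothing more can be done
None
```

The job is done and handed in, at about 56 s on the robot's clock. `sign_off` gives no verdict, so what follows rests on my own last checks.

- **Air off first:** I brought the lever back until it stopped against the off stop and the force rose. It stayed there until everything else was in place.
- **Sleeve:** it is pushed home on the spigot. Contact came at the expected height, and its top edge measures about 124 mm, against 125 mm expected.
- **Knives:** there were three on the board, and all three lie flat on the deck, about 64 mm apart, handles to the staff side. They are within about 1° of square to the slots.
- **Knocked knife:** the first knife was found about 4 cm from where I had set it down, so I picked it up and placed it again.
- **Lever setting:** it is set to the brass pointer. I read the pointer at 0.968–0.973 rad. The lever reads 0.957–0.964 rad in the pictures and about 0.97 rad from the gripper position, so the readings differ by about 0.01 rad.
- **Pointer:** it is within 1 mm of where it was before I set the lever.
- **Left alone:** I did not touch the cheesecake, the sugar jar or the mug. The cheesecake and mug look unmoved in the last top view; the jar was hidden behind the arm there, and looks unmoved in the last side view I checked, before the final lever move.

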